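Release the bearing tray from the shaker and show its ball to the inspection camera

TASK

Take the loose wing knob, fit its square bore fully down onto the square spindle of the shaker's latch, turn the latch counter-clockwise as far as it goes so that its tongue clears the bearing tray, and leave the knob on the spindle. Then lift the tray out by its handle, carry it so that the loose steel ball never leaves its round pocket, and bring the pocket to the inspection camera's focus point with the handle end pointing away from the camera. Finish holding the tray there, still and level and touching nothing but the gripper; do not put it down or let go, and leave the tape roll, battery and circuit board where they are.

Things in the scene. Friction and masses are not known exactly. Their poses are not given: they have to be found in the camera images.
- wing_knob: loose black wing knob, standing on the bench at the start: a round hub 33 mm in diameter and 24 mm high with a flat upright wing on top, 60 mm long (its x axis), 11 mm thick (its y axis), from 24 to 53 mm above the origin; total height 53 mm, 70 g. Origin: centre of the underside, z up. From the underside a square hole 13.6 mm wide and 19 mm deep runs up, its sides parallel to x and y, so it fits the spindle in four positions 90 degrees apart
- latch_seat (a point): point on the axis of the shaker's latch, on the round shoulder that the knob's underside rests on when fully seated (then the knob's origin is here). A vertical spindle 12 mm square rises 18 mm from here, its sides parallel to this frame's x and y axes; the frame turns with the latch. Its -x axis points along the flat tongue (30 mm long, 12 mm wide, lying just below this point) that overlaps the tray's end by 10 mm when shut. About 75 mm above the bench
- latch (a joint): angle of the latch, rad: 0 shut (tongue over the tray), grows as it is turned counter-clockwise seen from above, end stop at 1.45 (open; the tongue clears the tray from about 1.15). It stays where it is left; friction about 0.1 N m. The knob has about 0.13 rad of play on the spindle
- shaker: bench shaker, a fixed grey box about 190 x 116 mm with a bare metal platform 54 mm above the bench. Origin on the bench under the middle of the tray nest; x points from the tray's handle end to the latch, whose axis stands at x = 85 mm, y = 0. Low rails 7 mm high (1.5 mm gap) stand round the tray
- tray: loose aluminium bearing tray, plate 130 (x) x 84 (y) x 12 mm, 0.26 kg, lying in the shaker's nest at the start. Origin: centre of the underside, z up; +x is the pocket end (under the latch tongue), -x the handle end
- tray_handle (a point): middle of the tray's bow handle, a straight bar 12 mm thick (along tray x), 62 mm long (along tray y) and 18 mm high, held on two legs with its top 67 mm above the tray's underside; this point is at x = -40 mm, 58 mm above the underside, 46 mm above the plate's top; tray axes
- tray_pocket (a point): centre of the floor of the ball's round pocket, 30 mm in diameter and 3.5 mm deep, at x = +25 mm in the tray (65 mm from the handle's middle), 8.5 mm above the underside; four small 12 mm recesses nearby are empty; tray axes
- ball_home (a point): point 9 mm above the pocket floor's centre: where the ball's centre is when it lies in the middle of the pocket; tray axes
- ball_center (a point): centre of the loose steel ball, 18 mm in diameter, 24 g; it can roll up to 8 mm from the middle of its pocket and rolls over the rim when the tray tips by about 50 degrees, or less if it is jerked
- camera_stand: fixed stand of the inspection camera: round dark foot 100 mm in diameter and a bright column 276 mm high. Origin on the bench plumb below the focus point; +x points from there to the column (205 mm away); the camera looks towards -x and down
- focus (a point): the camera's focus point, in the free air in front of the lens: 110 mm from the lens face along the lens axis, which points 30 degrees below horizontal; 115 to 165 mm above the bench, as the camera is set on its column
- lens (a point): centre of the front face of the camera's lens (grey barrel 34 mm in diameter, 85 mm long); 95 mm along the stand's +x and 55 mm above the focus point
- tape_roll: black roll of insulating tape lying on the bench, 62 mm in diameter, 18 mm high; bystander; origin centre of the underside
- battery: small sealed battery standing on the bench, 35 x 50 x 54 mm; bystander; origin centre of the underside
- board: small circuit board lying on the bench, 45 x 110 x 32 mm; bystander; origin centre of the underside
Things that resemble listed ones, but are neither listed nor needed, are in the scene too. There is more than one size of the wing_knob; the job needs the smaller.

How it is judged:
By the outcome, as a careful person would: the job done as asked, in the order asked, and still so for the second after the job is handed in, while the arm keeps its last pose, push and grip.
It also fails if it takes over 72 s, if anything falls off the work surface, if the arm or the gripper's body presses on something with over 40 N, if the wrist force passes 120 N, or if a joint passes its speed limit or range.

ROBOT

A 6-joint arm with a two-finger parallel gripper is mounted at the origin on a cart in front of the work surface, level with it; the furniture and walls round the work are solid. World frame = base frame: x ahead of the robot, y to its left, z up, the work surface at z = 0. Lengths are in m, angles in rad, forces in N, time in s.
With the tool pointing down it reaches from about 0.325 to 0.775 m from the base axis. Payload 9.3 kg.
Tool frame: the origin (TCP) lies on the centre line of the jaws, within the pads' length; the fingertips stand 11 mm ahead of it and the grasp point (between the pads) lies 8 mm behind it; x points along the fingers, y is the direction in which the jaws open and shut, and the axes are right-handed (so a half turn about x gives the same grasp; the last joint's range is limited). The gripper opens to 85 mm and grips with 20 to 120 N. Pads are 22 mm wide; open, the fingers measure 114 mm over their backs; the gripper's body (76 mm by 85 mm) begins 54 mm behind the grasp point. The pads swing forward as they close: fully open they stand 13 mm farther back than shut.
Start: joints at [-1.297, 0.259, 0.021, 1.334, 0, 1.418], TCP at [0.228, -0.501, 0.242] pointing down, gripper open.
Joint ranges: [-3.04, 3.04], [-0.91, 1.82], [-1.04, 1.36], [-1.92, 1.95], [-1.52, 1.45], [-3.14, 3.14]. Speed limits (rad/s): [2.22, 2.22, 2.79, 3.14, 3.14, 3.14].

INTERFACE

Orientations are given as a rotation vector (axis times angle).
In Python, from plant import ctrl gives the robot as it stands. The module is installed in compiled form; this text tells all that it offers.
- The arm moves only by the tool send_rows, never from a script. Its argument "rows" is a list of rows, each an object of numbers: "tx", "ty", "tz": the shift along the tool's x, y, z as a fraction of full scale; "roll": the turn about the tool's x as a fraction of full scale; "grip": the closure in counts, from 0 (fully open) to 255 (shut). A call has 1 to 8 rows; each row is the pose to reach, as a shift and turn from the pose measured when the call began, along the tool's axes at that moment, turning the shorter way round; what a row does not reach only later rows make up. Full scale, the value 1, is 0.5 m for a shift and 180 degrees for a turn. A row lasts 1/12 s, in which the tool goes at most 41.7 mm and 7.16 degrees, less where a joint would pass 70% of its speed; a pose out of reach is approached as far as the arm can. A call with a number of a shift or a turn outside -1 to 1 is refused whole. A call with a gripper value outside its range is refused whole. The fingers move at their own pace and stop on an object; "squeeze" is the grip in N (left out, the last holds). Time passes only in rows, so rows that repeat a pose let the fingers close. It gives the time, the measured TCP pose, the force and the opening at its end, in the units of the state.
- ctrl.get_state(): the state, without advancing time (a new reading comes with each control period).
- ctrl.snapshot(name): name is "scene" or "top" or "wrist"; returns the picture (400x640x3 uint8, red, green, blue); there is no depth.
- ctrl.get_calibration(name): a dict with "K" (3x3 intrinsics, pixels), "D" ([k1, k2, p1, p2, k3] as OpenCV has them; the pictures are not rectified), "R" (3x3) and "t" (3): a world point X has camera coordinates R X + t. Camera axes: x right, y down, z forward; pixel columns grow to the right and rows downward; lengths in m; the calibration is good to about 2 mm. A picture is of the moment at which its call begins: read the wrist's pose just before it. get_calibration takes no time and is no camera call; for the wrist camera it gives the pose at the moment of the call.
- ctrl.sign_off(): hands the job in, once; it reports no verdict.
The state is a dict: "time_s": time; "qpos": joint angles; "joint_velocities": joint speeds; "joint_efforts": joint torques, N m; "ee_pos": TCP position; "ee_rot": TCP orientation; "force": force on the tool from outside, world axes, zero at the start; "torque": the same for the moment, N m; "width": opening from 0.0 (shut) to 1.0 (fully open).
Only numpy, scipy, OpenCV 4.12 (cv2) and the standard library are available. Lean on these libraries where they do the work, as an engineer would, in place of code of your own. Each camera call takes 0.05 s, during which the arm holds its last target.

## Working session

There is one attempt and no reset: what is moved stays moved. The work goes in short steps, Python scripts to look and compute and a tool call to move; the robot and the scene stay as the last step left them, time stands still between calls to the robot, and variables do not carry over. Pictures are saved under pics/ and viewed, and the job is handed in when it is done.

Besides the shell and the picture viewer there is one more tool, called by a JSON object that holds its "method" and its "body". send_rows: Moves the arm, as the interface text tells. Its arguments: {"type":"object","properties":{"rows":{"type":"array"},"squeeze":{"type":"number"}},"required":["rows"]}

```bash
mkdir -p pics; ls; cat > h.py <<'E'
import numpy as np, cv2
from scipy.spatial.transform import Rotation as Rn
from plant import ctrl
def snap(n,f):
    c=ctrl.get_calibration(n); im=ctrl.snapshot(n); cv2.imwrite('pics/'+f+'.png',im[:,:,::-1]); 
    np.savez('pics/'+f+'.npz',**{k:np.array(c[k]) for k in 'KDRt'}); return im,c
def load(f):
    return cv2.imread('pics/'+f+'.png'), dict(np.load('pics/'+f+'.npz'))
def ray(c,uv):
    p=cv2.undistortPoints(np.array([[uv]],float),np.array(c['K']),np.array(c['D'])).ravel()
    R=np.array(c['R']);t=np.array(c['t']).ravel()
    return -R.T@t, R.T@np.array([p[0],p[1],1])
def atz(c,uv,z):
    o,d=ray(c,uv); return o+d*(z-o[2])/d[2]
def proj(c,P):
    P=np.atleast_2d(np.array(P,float))
    return cv2.projectPoints(P,cv2.Rodrigues(np.array(c['R']))[0],np.array(c['t']).reshape(3,1),np.array(c['K']),np.array(c['D']))[0].reshape(-1,2)
def crop(f,u0,v0,u1,v1,s,out):
    im=cv2.imread('pics/'+f+'.png')[v0:v1,u0:u1]; cv2.imwrite('pics/'+out+'.png',cv2.resize(im,None,fx=s,fy=s,interpolation=cv2.INTER_CUBIC))
E
python3 - <<'E'
from h import *
s=ctrl.get_state(); print(s)
for n in ['scene','top','wrist']:
    im,c=snap(n,n+'0'); o=-np.array(c['R']).T@np.array(c['t']).ravel(); print(n,o,np.array(c['R'])[2],np.array(c['K'])[0,0])
E
```

```text
pics
{'time_s': 0.0, 'qpos': array([-1.29661248e+00,  2.59254844e-01,  2.07728952e-02,  1.33370141e+00,
       -5.78381014e-06,  1.41817685e+00]), 'joint_velocities': array([-0.00010873,  0.00043533,  0.00194453, -0.00048955, -0.0001484 ,
       -0.00078985]), 'joint_efforts': array([ 2.01789271e-04, -5.55644095e+01,  3.44524598e+01,  1.39391146e-02,
       -1.25142510e-04,  7.84913595e-06]), 'ee_pos': array([ 0.22759436, -0.50042056,  0.2416365 ]), 'ee_rot': array([ 1.98613108,  0.43182339, -1.98631405]), 'force': array([ 0.26188261,  0.01687901, -0.39156316]), 'torque': array([ 0.0093718 , -0.04251392,  0.00321756]), 'width': 1.0021521273165743}
scene [0.03882075 0.54999053 0.74483843] [ 0.51288133 -0.57566804 -0.63683518] 509.4298686752189
top [0.34937135 0.01086608 1.09263894] [ 0.16679765 -0.0159954  -0.9858614 ] 406.46552636237044
wrist [ 0.30178025 -0.46596813  0.37370319] [-0.28826266 -0.13024397 -0.94865228] 336.3587936990267
```

View pics/scene0.png

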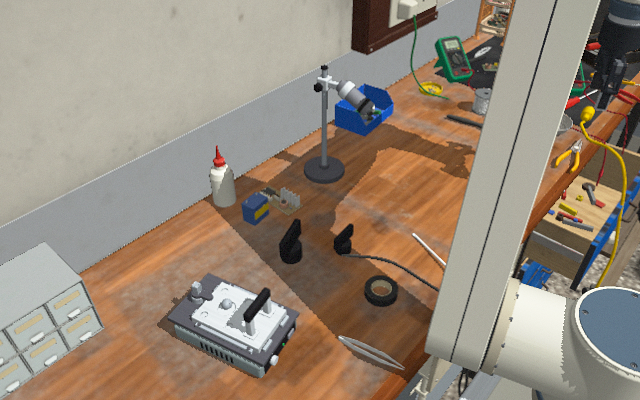

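View pics/top0.png

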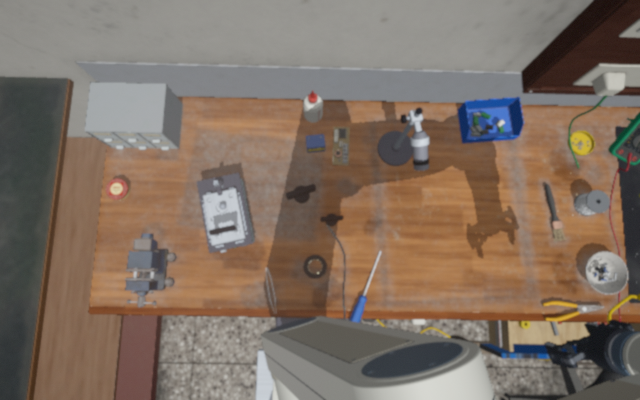

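View pics/wrist0.png

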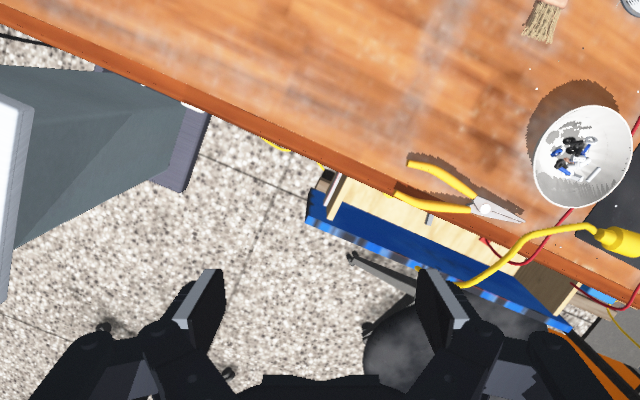

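```bash
python3 - <<'E'
from h import *
crop('scene0',260,200,440,320,4,'c1')
crop('scene0',150,260,310,380,5,'c2')
crop('top0',185,165,265,255,6,'c3')
crop('top0',270,165,350,235,8,'c4')
crop('top0',360,95,450,180,6,'c5')
crop('scene0',290,55,400,190,4,'c6')
_,c=load('top0')
for n,uv,z in [('small',(331,219),.04),('large',(301,193),.05),('shaker',(226,212),.07),('foot',(396,148),.01),('lens',(421,167),.2),('tape',(315,266),.018)]: print(n,atz(c,uv,z))
_,c=load('scene0')
for n,uv,z in [('small',(343,238),.04),('large',(290,242),.05),('foot',(325,170),.01),('latch',(196,288),.09)]: print(n,atz(c,uv,z))
E
```

```text
small [ 0.48566488 -0.02490344  0.04      ]
large [0.55129704 0.05465785 0.05      ]
shaker [0.49474717 0.24221894 0.07      ]
foot [ 0.69134081 -0.20376363  0.01      ]
lens [ 0.58773814 -0.22249624  0.2       ]
tape [0.36404499 0.01454416 0.018     ]
small [ 0.48486644 -0.02368033  0.04      ]
large [0.54864556 0.06058405 0.05      ]
foot [ 0.68584242 -0.20152465  0.01      ]
latch [0.56154681 0.27008451 0.09      ]
```

View pics/c1.png

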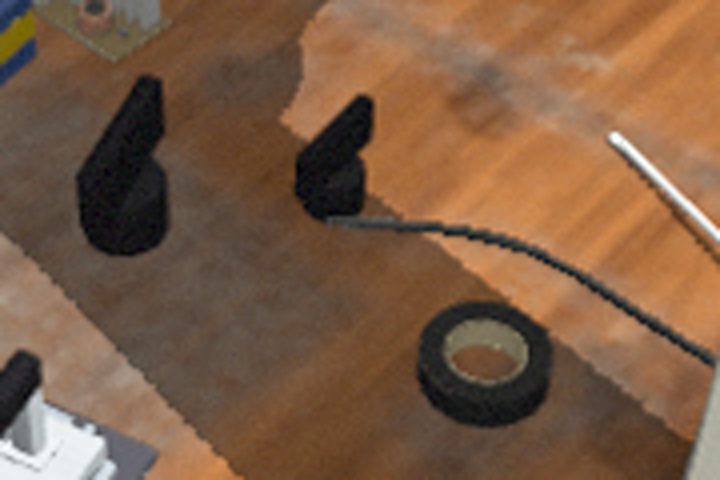

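View pics/c2.png

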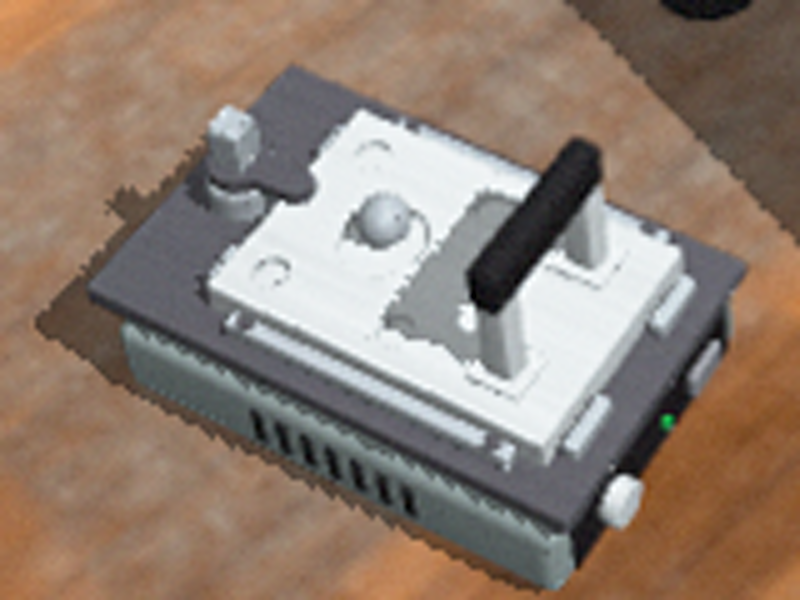

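View pics/c3.png

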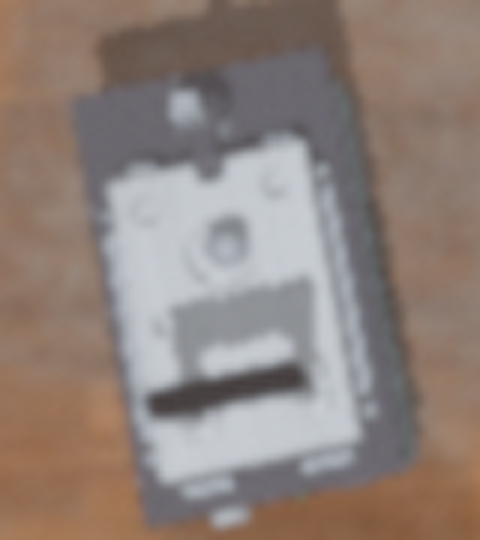

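View pics/c4.png

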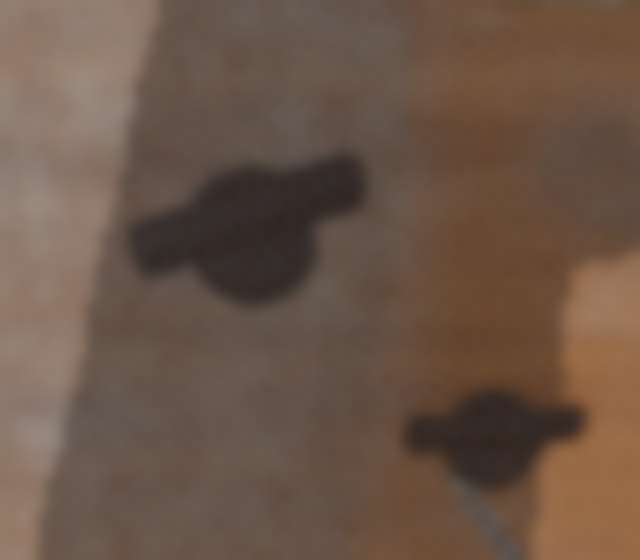

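View pics/c5.png

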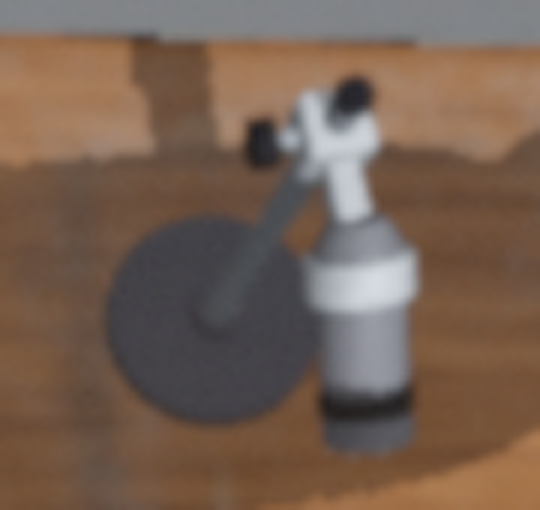

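View pics/c6.png

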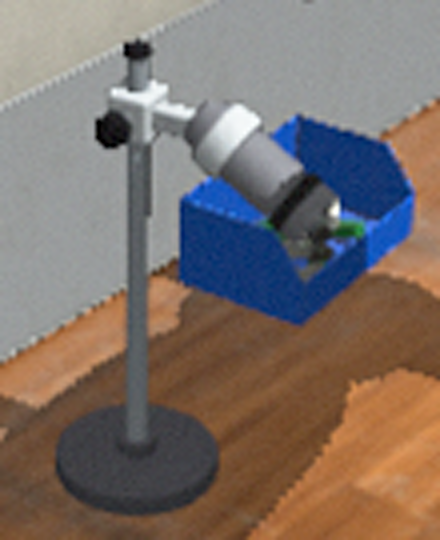

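```bash
python3 - <<'E'
from h import *
_,c=load('top0')
a=atz(c,(321.2,219.4),.045);b=atz(c,(343,217.3),.045);print(a,b,np.linalg.norm(a-b),(a+b)/2,np.degrees(np.arctan2(*(b-a)[1::-1])))
_,d=load('scene0')
# scene ends: c1 near end bottom-left etc
a=atz(d,(260+318/4,200+150/4),.050);b=atz(d,(260+362/4,200+98/4),.053);print(a,b,np.linalg.norm(a-b))
s=ctrl.get_state();R=Rn.from_rotvec(s['ee_rot']).as_matrix();print(R.round(4),s['time_s'])
c=load('wrist0')[1];o=-c['R'].T@c['t'].ravel();print('cam in tool',R.T@(o-np.array([ 0.22759436, -0.50042056,  0.2416365 ])),R.T@c['R'].T)
E
```

```text
[0.48350419 0.00070656 0.045     ] [ 0.49004544 -0.05590229  0.045     ] 0.05698552315048132 [ 0.48677481 -0.02759787  0.045     ] -83.4086032417723
[ 0.48456457 -0.01212078  0.05      ] [ 0.48985571 -0.05287516  0.053     ] 0.041205775625697855
[[-3.000e-04  4.139e-01 -9.103e-01]
 [ 1.000e-03 -9.103e-01 -4.139e-01]
 [-1.000e+00 -1.000e-03 -2.000e-04]] 0.15
cam in tool [-0.13205184 -0.00078753 -0.08181576] [[-4.06619958e-04 -3.16483417e-01  9.48597955e-01]
 [ 9.99999744e-01 -6.87458502e-04  1.99294798e-04]
 [ 5.89048231e-04  9.48597794e-01  3.16483616e-01]]
```

```bash
cat >> h.py <<'E'
def yaw():
    R=Rn.from_rotvec(ctrl.get_state()['ee_rot']).as_matrix(); return np.degrees(np.arctan2(R[1,1],R[0,1]))
def go(p,th=None):
    s=ctrl.get_state();R=Rn.from_rotvec(s['ee_rot']).as_matrix()
    d=R.T@(np.array(p)-s['ee_pos'])/0.5
    y=np.degrees(np.arctan2(R[1,1],R[0,1])); th=y if th is None else th
    dy=(th-y+180)%360-180
    print('t%.2f'%s['time_s'],'pos',s['ee_pos'].round(4),'yaw %.2f'%y,'w %.3f'%s['width'],'F',s['force'].round(1),'T',s['torque'].round(2),'q6 %.2f'%s['qpos'][5])
    print('tx %.4f ty %.4f tz %.4f roll %.4f'%(*d,-dy/180), 'rows',max(np.linalg.norm(d)*.5/.0417,abs(dy)/7.16))
E
python3 -c "
from h import *
go([.487,-.026,.2],6.6)"
```

```text
t0.15 pos [ 0.2276 -0.5005  0.2418] yaw -65.55 w 1.000 F [-0.4 -0.2 -0.1] T [-0.02 -0.04  0.01] q6 1.42
tx 0.0844 ty -0.6490 tz -0.8650 roll -0.4008 rows 13.005896539510974
```

{"method": "send_rows", "body": {"rows": [{"tx": 0.08, "ty": -0.65, "tz": -0.865, "roll": -0.4, "grip": 0}, {"tx": 0.08, "ty": -0.65, "tz": -0.865, "roll": -0.4, "grip": 0}, {"tx": 0.08, "ty": -0.65, "tz": -0.865, "roll": -0.4, "grip": 0}, {"tx": 0.08, "ty": -0.65, "tz": -0.865, "roll": -0.4, "grip": 0}, {"tx": 0.08, "ty": -0.65, "tz": -0.865, "roll": -0.4, "grip": 0}, {"tx": 0.08, "ty": -0.65, "tz": -0.865, "roll": -0.4, "grip": 0}, {"tx": 0.08, "ty": -0.65, "tz": -0.865, "roll": -0.4, "grip": 0}, {"tx": 0.08, "ty": -0.65, "tz": -0.865, "roll": -0.4, "grip": 0}]}}

```text
time_s: 0.82
ee_pos: [0.3872, -0.2069, 0.2175]
ee_rot: [1.311, 1.141, -1.31]
force: [0.6, -1.1, 0.1]
width: 0.999
```

```bash
python3 -c "
from h import *
go([.487,-.026,.2],6.6)"
```

```text
t0.82 pos [ 0.3872 -0.2069  0.2175] yaw -7.92 w 0.999 F [ 0.6 -1.1  0.1] T [-0.01 -0.05  0.02] q6 1.03
tx 0.0353 ty 0.1479 tz -0.3858 roll -0.0807 rows 4.972057258128743
```

{"method": "send_rows", "body": {"rows": [{"tx": 0.035, "ty": 0.148, "tz": -0.386, "roll": -0.081, "grip": 0}, {"tx": 0.035, "ty": 0.148, "tz": -0.386, "roll": -0.081, "grip": 0}, {"tx": 0.035, "ty": 0.148, "tz": -0.386, "roll": -0.081, "grip": 0}, {"tx": 0.035, "ty": 0.148, "tz": -0.386, "roll": -0.081, "grip": 0}, {"tx": 0.035, "ty": 0.148, "tz": -0.386, "roll": -0.081, "grip": 0}, {"tx": 0.035, "ty": 0.148, "tz": -0.386, "roll": -0.081, "grip": 0}, {"tx": 0.035, "ty": 0.148, "tz": -0.386, "roll": -0.081, "grip": 0}]}}

```text
time_s: 1.4
ee_pos: [0.4874, -0.0238, 0.1996]
ee_rot: [1.12, 1.265, -1.12]
force: [0.8, -0.7, 0.2]
width: 1.0
```

```bash
python3 -c "
from h import *
go([.487,-.026,.2],6.6)
snap('wrist','w1'); snap('scene','s1')
_,c=load('w1'); print(proj(c,[ctrl.get_state()['ee_pos']]))
"
```

```text
t1.40 pos [ 0.4874 -0.0238  0.1996] yaw 6.92 w 1.000 F [ 0.8 -0.7  0.2] T [-0.03  0.05 -0.01] q6 1.23
tx -0.0008 ty -0.0013 tz 0.0043 roll 0.0018 rows 0.05470993483562234
[[317.98449351 289.68421077]]
```

View pics/w1.png

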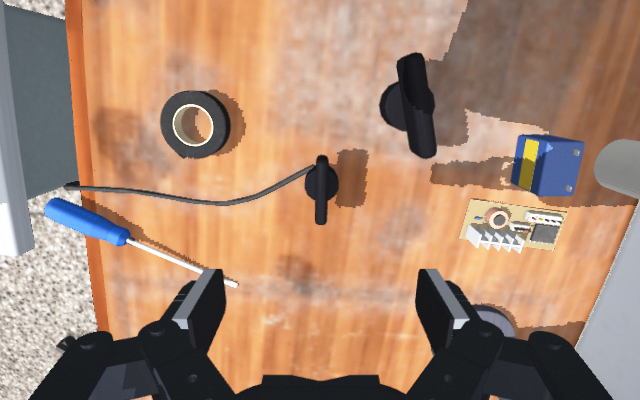

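View pics/s1.png

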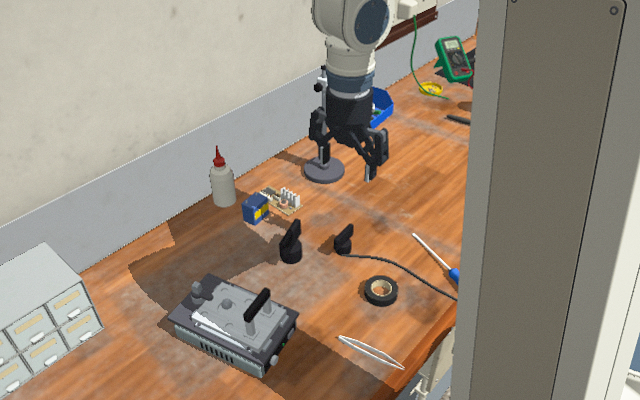

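```bash
python3 -c "
from h import *
crop('w1',280,140,370,235,7,'c7')
"
```

```text
(no output)
```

View pics/c7.png

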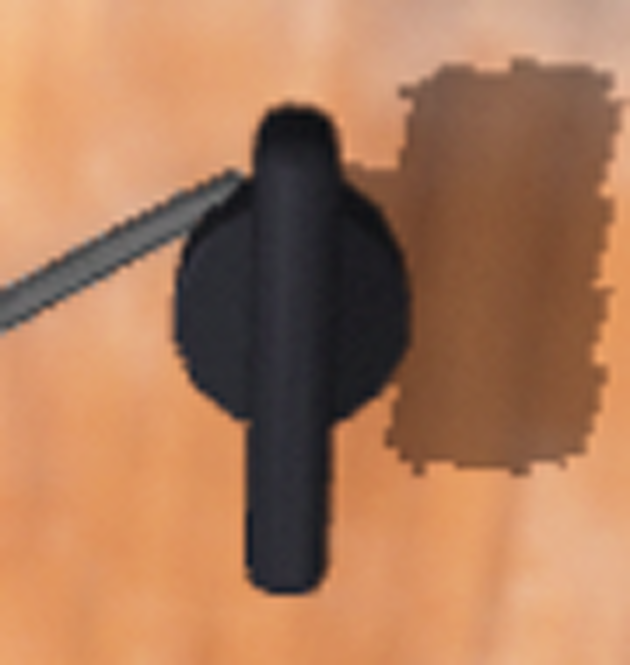

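```bash
python3 -c "
from h import *
_,c=load('w1')
a=atz(c,(280+298/7-.43,140+160/7-.43),.053);b=atz(c,(280+287/7-.43,140+591/7-.43),.053)
print(a,b,np.linalg.norm(a-b),(a+b)/2,np.degrees(np.arctan2(*(b-a)[1::-1])))
print('hub',atz(c,(280+293/7,140+300/7),.024))
"
```

```text
[0.48574928 0.00292825 0.053     ] [ 0.49110976 -0.05230855  0.053     ] 0.055496298886547606 [ 0.48842952 -0.02469015  0.053     ] -84.45706261967959
hub [ 0.4886878  -0.02220381  0.024     ]
```

```bash
python3 -c "
from h import *
go([.4885,-.0232,.040],5.5)"
```

```text
t1.50 pos [ 0.4868 -0.0261  0.2   ] yaw 6.69 w 1.001 F [ 0.6 -0.9 -0.3] T [-0.02 -0.    0.01] q6 1.23
tx 0.3200 ty 0.0043 tz -0.0051 roll 0.0066 rows 3.8373395926111633
```

{"method": "send_rows", "body": {"rows": [{"tx": 0.06, "ty": 0.004, "tz": -0.005, "roll": 0.0066, "grip": 90}, {"tx": 0.13, "ty": 0.004, "tz": -0.005, "roll": 0.0066, "grip": 90}, {"tx": 0.2, "ty": 0.004, "tz": -0.005, "roll": 0.0066, "grip": 90}, {"tx": 0.26, "ty": 0.004, "tz": -0.005, "roll": 0.0066, "grip": 90}, {"tx": 0.3, "ty": 0.004, "tz": -0.005, "roll": 0.0066, "grip": 90}, {"tx": 0.32, "ty": 0.004, "tz": -0.005, "roll": 0.0066, "grip": 90}, {"tx": 0.32, "ty": 0.004, "tz": -0.005, "roll": 0.0066, "grip": 90}], "squeeze": 50}}

```text
time_s: 2.08
ee_pos: [0.4865, -0.0247, 0.038]
ee_rot: [1.139, 1.256, -1.143]
force: [-0.3, -0.3, -0.3]
width: 0.648
```

```bash
python3 -c "
from h import *
go([.4885,-.0232,.040],5.5)
snap('wrist','w2')"
```

```text
t2.08 pos [ 0.4865 -0.0247  0.038 ] yaw 5.34 w 0.648 F [-0.3 -0.3 -0.3] T [-0.    0.04  0.01] q6 1.25
tx -0.0039 ty 0.0043 tz -0.0027 roll -0.0009 rows 0.07721374031123361
```

View pics/w2.png

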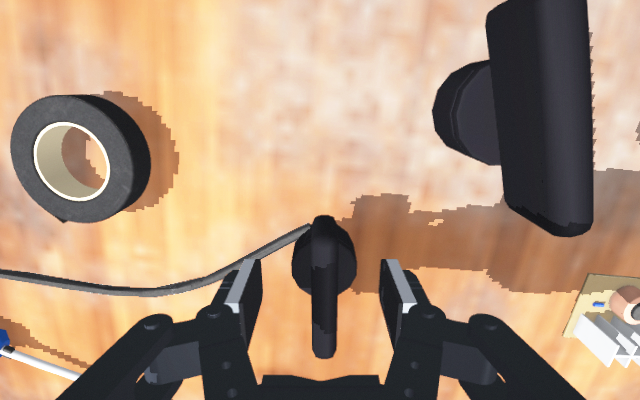

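{"method": "send_rows", "body": {"rows": [{"tx": -0.004, "ty": 0.004, "tz": -0.002, "roll": 0, "grip": 130}, {"tx": -0.004, "ty": 0.004, "tz": -0.002, "roll": 0, "grip": 255}, {"tx": -0.004, "ty": 0.004, "tz": -0.002, "roll": 0, "grip": 255}, {"tx": -0.004, "ty": 0.004, "tz": -0.002, "roll": 0, "grip": 255}, {"tx": -0.004, "ty": 0.004, "tz": -0.002, "roll": 0, "grip": 255}, {"tx": -0.004, "ty": 0.004, "tz": -0.002, "roll": 0, "grip": 255}, {"tx": -0.004, "ty": 0.004, "tz": -0.002, "roll": 0, "grip": 255}, {"tx": -0.004, "ty": 0.004, "tz": -0.002, "roll": 0, "grip": 255}], "squeeze": 60}}

```text
time_s: 2.8
ee_pos: [0.4896, -0.0236, 0.0421]
ee_rot: [1.139, 1.253, -1.141]
force: [-2.1, -1.3, 5.9]
width: 0.111
```

```bash
python3 -c "
from h import *
go([.4885,-.0232,.18],5.5)
snap('wrist','w3')"
```

```text
t2.80 pos [ 0.4896 -0.0236  0.0421] yaw 5.37 w 0.111 F [-2.1 -1.3  5.9] T [-0.19  0.25 -0.03] q6 1.26
tx -0.2758 ty -0.0025 tz -0.0012 roll -0.0007 rows 3.3074423911873194
```

View pics/w3.png

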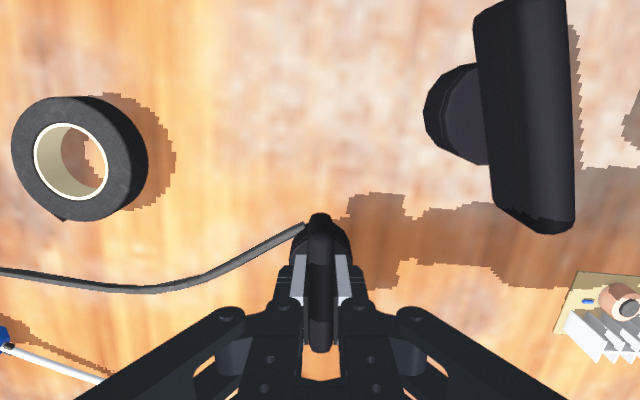

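```bash
python3 -c "
from h import *
_,c=load('top0');_,d=load('scene0')
def tri(l):
    A=np.zeros((3,3));b=np.zeros(3)
    for c,uv in l:
        o,r=ray(c,uv);r/=np.linalg.norm(r);P=np.eye(3)-np.outer(r,r);A+=P;b+=P@o
    return np.linalg.solve(A,b)
X=tri([(c,(215.8,182.8)),(d,(196.4,285))]);print('spindle',X)
h1=tri([(c,(210,232.8)),(d,(150+485/5,260+285/5))]);h2=tri([(c,(235.5,227.5)),(d,(150+590/5,260+155/5))]);print(h1,h2)
go([.46,.255,.24],100)
"
```

```text
spindle [0.56478386 0.26661839 0.09211317]
[0.43682307 0.26656393 0.11752728] [0.45159446 0.20777278 0.11302455]
t2.85 pos [ 0.4896 -0.0236  0.0421] yaw 5.36 w 0.118 F [-0.4 -1.3  6.8] T [-0.28  0.36 -0.03] q6 1.26
tx -0.3957 ty -0.0075 tz -0.5605 roll -0.5258 rows 13.217410748806817
```

{"method": "send_rows", "body": {"rows": [{"tx": -0.05, "ty": 0, "tz": 0, "roll": 0, "grip": 255}, {"tx": -0.12, "ty": 0, "tz": 0, "roll": 0, "grip": 255}, {"tx": -0.2, "ty": 0, "tz": 0, "roll": 0, "grip": 255}, {"tx": -0.28, "ty": 0, "tz": -0.03, "roll": -0.04, "grip": 255}, {"tx": -0.35, "ty": -0.002, "tz": -0.1, "roll": -0.08, "grip": 255}, {"tx": -0.4, "ty": -0.003, "tz": -0.17, "roll": -0.12, "grip": 255}, {"tx": -0.4, "ty": -0.004, "tz": -0.24, "roll": -0.16, "grip": 255}, {"tx": -0.4, "ty": -0.005, "tz": -0.31, "roll": -0.2, "grip": 255}], "squeeze": 60}}

```text
time_s: 3.52
ee_pos: [0.4732, 0.1322, 0.2447]
ee_rot: [0.663, 1.466, -0.66]
force: [1.3, 0.2, -1.0]
width: 0.111
```

```bash
python3 -c "
from h import *
go([.46,.245,.24],104)
"
```

```text
t3.52 pos [0.4732 0.1322 0.2447] yaw 41.48 w 0.111 F [ 1.3  0.2 -1. ] T [-0.04 -0.07  0.01] q6 0.95
tx 0.0095 ty 0.1297 tz -0.1866 roll -0.3473 rows 8.73141785524048
```

{"method": "send_rows", "body": {"rows": [{"tx": 0.01, "ty": 0.03, "tz": -0.05, "roll": -0.04, "grip": 255}, {"tx": 0.01, "ty": 0.05, "tz": -0.08, "roll": -0.08, "grip": 255}, {"tx": 0.01, "ty": 0.07, "tz": -0.11, "roll": -0.12, "grip": 255}, {"tx": 0.01, "ty": 0.09, "tz": -0.14, "roll": -0.16, "grip": 255}, {"tx": 0.01, "ty": 0.11, "tz": -0.16, "roll": -0.2, "grip": 255}, {"tx": 0.01, "ty": 0.13, "tz": -0.187, "roll": -0.24, "grip": 255}, {"tx": 0.01, "ty": 0.13, "tz": -0.187, "roll": -0.28, "grip": 255}, {"tx": 0.01, "ty": 0.13, "tz": -0.187, "roll": -0.32, "grip": 255}]}}

```text
time_s: 4.18
ee_pos: [0.4595, 0.2463, 0.2394]
ee_rot: [-0.122, 1.565, 0.123]
force: [-0.8, -0.0, -1.4]
width: 0.112
```

```bash
python3 -c "
from h import *
go([.46,.245,.24],104)
"
```

```text
t4.18 pos [0.4595 0.2463 0.2394] yaw 98.93 w 0.112 F [-0.8 -0.  -1.4] T [ 0.02 -0.02  0.01] q6 0.18
tx -0.0011 ty -0.0027 tz 0.0005 roll -0.0282 rows 0.7077297534402808
```

{"method": "send_rows", "body": {"rows": [{"tx": 0, "ty": 0, "tz": 0, "roll": -0.028, "grip": 255}, {"tx": 0, "ty": 0, "tz": 0, "roll": -0.028, "grip": 255}, {"tx": 0, "ty": 0, "tz": 0, "roll": -0.028, "grip": 255}, {"tx": 0, "ty": 0, "tz": 0, "roll": -0.028, "grip": 255}]}}

```text
time_s: 4.52
ee_pos: [0.4595, 0.2463, 0.2394]
ee_rot: [-0.188, 1.561, 0.189]
force: [-0.3, -0.1, -0.3]
width: 0.113
```

```bash
python3 -c "
from h import *
snap('wrist','w4');snap('scene','s4')
go([.46,.245,.24],104)
crop('s4',140,180,340,330,4,'c8')
"
```

```text
t4.62 pos [0.4595 0.2462 0.2394] yaw 103.84 w 0.116 F [-0.4 -0.3  0. ] T [ 0.03 -0.02  0.03] q6 0.09
tx -0.0011 ty -0.0026 tz 0.0004 roll -0.0009 rows 0.03389890294447148
```

View pics/w4.png

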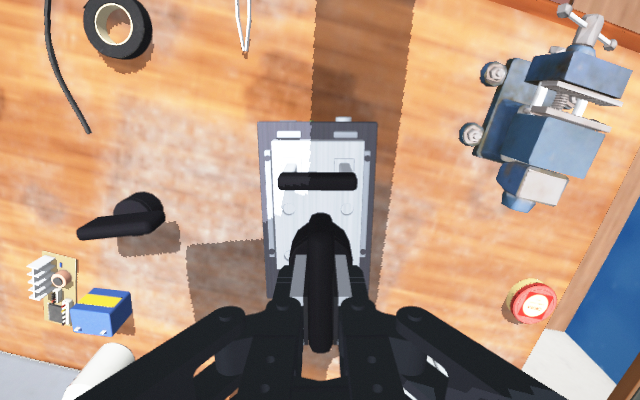

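View pics/c8.png

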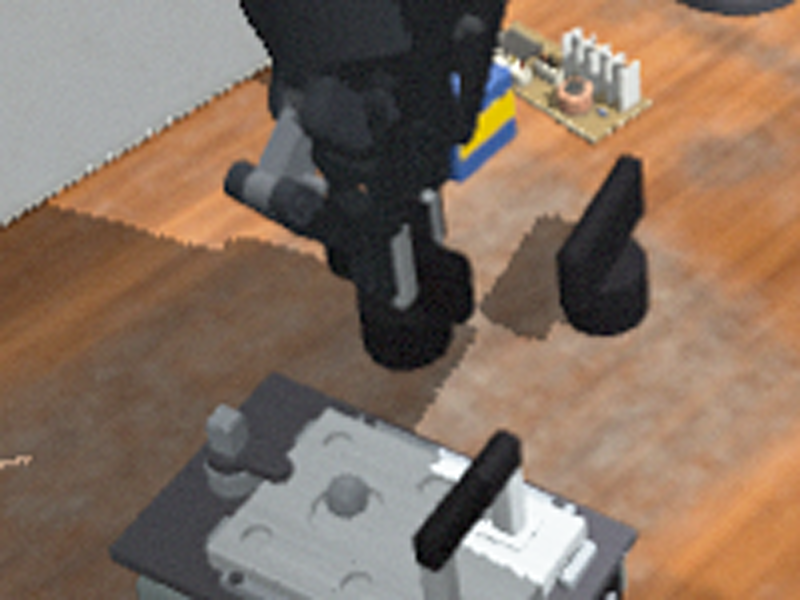

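```bash
cat >> h.py <<'E'
def pix(c,Xt,pos,R): return proj(c,(np.array(pos)[:,None]+R@np.atleast_2d(Xt).T).T)
E
python3 - <<'E'
from h import *
im,c=load('w4')
s=ctrl.get_state();R=Rn.from_rotvec(s['ee_rot']).as_matrix();p=s['ee_pos']
print(s['time_s'])
a=np.linspace(0,2*np.pi,200)
s4=4;u0,v0,u1,v1=250,190,390,330
big=cv2.resize(im[v0:v1,u0:u1],None,fx=s4,fy=s4,interpolation=cv2.INTER_CUBIC)
big=np.clip(big.astype(float)*1.8+20,0,255).astype(np.uint8)
plain=big.copy()
for off,col in [(-.0015,(0,255,0))]:
    def T(x,y,z): # knob->tool : tool x = .0421 - z ; tool y=y ; tool z = off + x
        return np.stack([.0421-np.asarray(z)+0*x, np.asarray(y)+0*x, off+x],-1)
    for z in (0,.024):
        q=pix(c,T(.0165*np.cos(a),.0165*np.sin(a),z),p,R)
        cv2.polylines(big,[((q-[u0,v0]+.5)*s4).astype(np.int32)],True,col,1)
    for z in (.024,.053):
        q=pix(c,T(np.array([-.03,.03,.03,-.03]),np.array([-.0055,-.0055,.0055,.0055]),z),p,R)
        cv2.polylines(big,[((q-[u0,v0]+.5)*s4).astype(np.int32)],True,(0,0,255),1)
cv2.imwrite('pics/c9.png',np.hstack([big]))
cv2.imwrite('pics/c9b.png',plain)
E
```

```text
4.6167
```

View pics/c9.png

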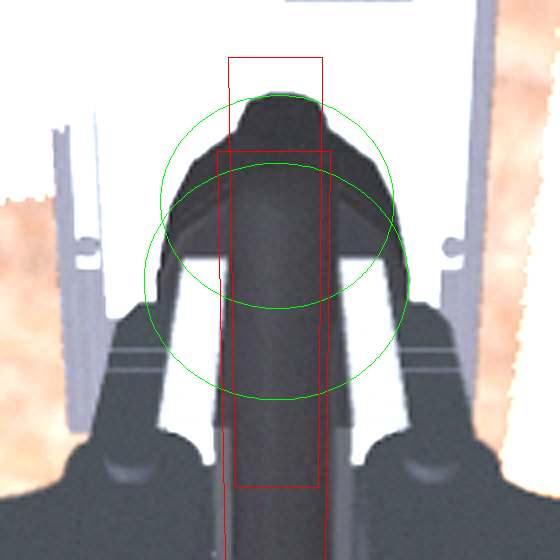

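View pics/c9b.png

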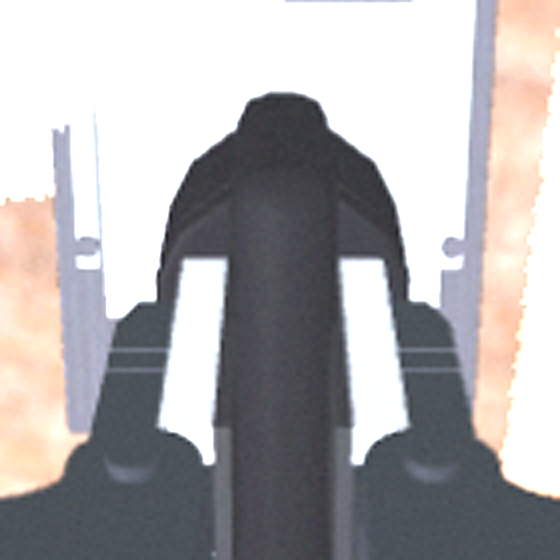

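```bash
python3 - <<'E'
from h import *
a=np.linspace(0,2*np.pi,200)
def draw(f,x,y,z0,yw,box,s4,out,g=1.8):
    im,c=load(f);u0,v0,u1,v1=box
    big=cv2.resize(im[v0:v1,u0:u1],None,fx=s4,fy=s4,interpolation=cv2.INTER_CUBIC)
    big=np.clip(big.astype(float)*g+20,0,255).astype(np.uint8)
    w=np.radians(yw);Rz=np.array([[np.cos(w),-np.sin(w)],[np.sin(w),np.cos(w)]])
    def P(X,Y,z):
        q=Rz@np.array([X,Y]); return proj(c,np.stack([q[0]+x,q[1]+y,0*q[0]+z+z0],-1))
    for z in (0,.024):
        q=P(.0165*np.cos(a),.0165*np.sin(a),z);cv2.polylines(big,[((q-[u0,v0]+.5)*s4).astype(np.int32)],True,(0,255,0),1)
    for z in (.024,.053):
        q=P(np.array([-.03,.03,.03,-.03]),np.array([-.0055,-.0055,.0055,.0055]),z);cv2.polylines(big,[((q-[u0,v0]+.5)*s4).astype(np.int32)],True,(0,0,255),1)
    cv2.imwrite('pics/'+out+'.png',big)
draw('w1',.4887,-.0222,0,-84.5,(280,140,370,235),6,'d1')
draw('w2',.4887,-.0222,0,-84.5,(270,200,380,370),4,'d2',3)
E
```

```text
(no output)
```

View pics/d1.png

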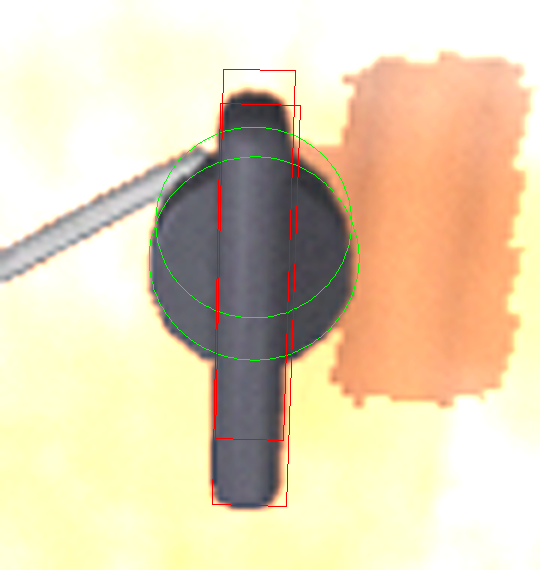

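View pics/d2.png

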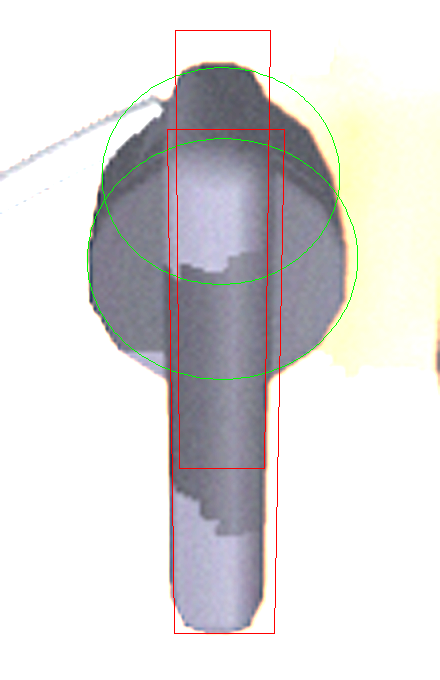

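```bash
python3 - <<'E'
from h import *
im,_=load('w4'); b=im[205:275,280:360]; b=cv2.resize(np.clip(b.astype(float)*3,0,255).astype(np.uint8),None,fx=9,fy=8.57,interpolation=cv2.INTER_CUBIC)
cv2.imwrite('pics/d3.png',b)
E
```

View pics/d3.png

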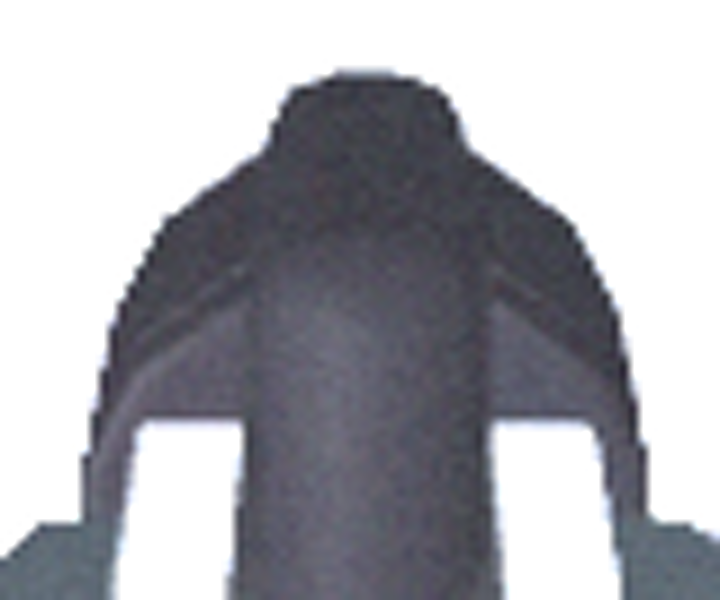

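```bash
cat > fit.py <<'E'
from h import *
from scipy.optimize import least_squares
a=np.linspace(0,2*np.pi,180)
def hull(c,x,y,z0,r,h=.022):
    P=np.concatenate([np.stack([x+r*np.cos(a),y+r*np.sin(a),0*a+z0+z],-1) for z in (0,h)])
    return cv2.convexHull(proj(c,P).astype(np.float32))
def res(c,pts,x,y,z0,r): 
    H=hull(c,x,y,z0,r); return [cv2.pointPolygonTest(H,(float(u),float(v)),True) for u,v in pts]
E
python3 - <<'E'
from fit import *
c2=load('w2')[1];c4=load('w4')[1]
p2=np.array([(90,290),(92,240),(105,180),(346,290),(343,235),(330,180),(310,140),(285,112),(90,300),(346,300),(115,340),(318,345)],float)/4+[270,200]-.375
p4=np.array([(168,217),(120,300),(92,420),(85,490),(580,230),(620,315),(640,420),(645,490),(215,185),(525,190)],float)/[9,8.57]+[280,205]-.45
s=least_squares(lambda q:res(c2,p2,q[0],q[1],0,q[2]),[.4887,-.0222,.016],diff_step=1e-4,x_scale=[.01,.01,.01]);print(s.x,np.round(s.fun,2))
r=s.x[2]
st=ctrl.get_state();p=st['ee_pos'];R=Rn.from_rotvec(st['ee_rot']).as_matrix()
s4=least_squares(lambda q:res(c4,p4,q[0],q[1],q[2],r),[p[0],p[1],p[2]-.042],diff_step=1e-4,x_scale=.01);print(s4.x,np.round(s4.fun,2)); print(R.T@(s4.x-p))
s4=least_squares(lambda q:res(c4,p4,q[0],q[1],p[2]-.0421,r),[p[0],p[1]],diff_step=1e-4,x_scale=.01);print(s4.x,np.round(s4.fun,2)); print(R.T@(np.r_[s4.x,p[2]-.042]-p))
E
```

```text
[ 0.48852159 -0.02543993  0.0160502 ] [-0.01 -0.3   0.35  0.   -0.36  0.13  0.71 -0.14 -0.52 -0.51  0.53  0.25]
[0.46107364 0.24745253 0.19900347] [-0.27 -0.03 -0.37  0.34 -0.55 -0.31 -0.25  0.67  0.31  0.35]
[0.04044208 0.00082577 0.00171899]
[0.46157688 0.24757968] [-0.22 -0.16 -0.57  0.11 -0.53 -0.47 -0.43  0.45  0.44  0.48]
[0.04200507 0.00082836 0.00223473]
```

```bash
python3 -c "
from h import *
go([.633,.284,.17],104)
"
```

```text
t4.62 pos [0.4595 0.2462 0.2394] yaw 103.84 w 0.116 F [-0.4 -0.3  0. ] T [ 0.03 -0.02  0.03] q6 0.09
tx 0.1396 ty -0.0097 tz 0.3547 roll -0.0009 rows 4.571795158632506
```

{"method": "send_rows", "body": {"rows": [{"tx": 0.0, "ty": 0, "tz": 0.05, "roll": 0, "grip": 255}, {"tx": 0.0, "ty": 0, "tz": 0.12, "roll": 0, "grip": 255}, {"tx": 0.02, "ty": -0.01, "tz": 0.19, "roll": 0, "grip": 255}, {"tx": 0.05, "ty": -0.01, "tz": 0.26, "roll": 0, "grip": 255}, {"tx": 0.09, "ty": -0.01, "tz": 0.32, "roll": 0, "grip": 255}, {"tx": 0.12, "ty": -0.01, "tz": 0.355, "roll": 0, "grip": 255}, {"tx": 0.14, "ty": -0.01, "tz": 0.355, "roll": 0, "grip": 255}, {"tx": 0.14, "ty": -0.01, "tz": 0.355, "roll": 0, "grip": 255}]}}

```text
time_s: 5.28
ee_pos: [0.6328, 0.2834, 0.1661]
ee_rot: [-0.189, 1.566, 0.188]
force: [-0.7, -0.1, 0.3]
width: 0.113
```

```bash
python3 -c "
from h import *
snap('wrist','w5')
go([.633,.284,.17],104)
s=ctrl.get_state();np.savez('pics/st5.npz',p=s['ee_pos'],r=s['ee_rot'])
"
```

```text
t5.33 pos [0.6325 0.2835 0.1682] yaw 103.78 w 0.112 F [-0.3  0.6 -0.7] T [-0.02  0.02 -0.01] q6 0.06
tx -0.0035 ty 0.0007 tz 0.0012 roll -0.0012 rows 0.04539874186640046
```

View pics/w5.png

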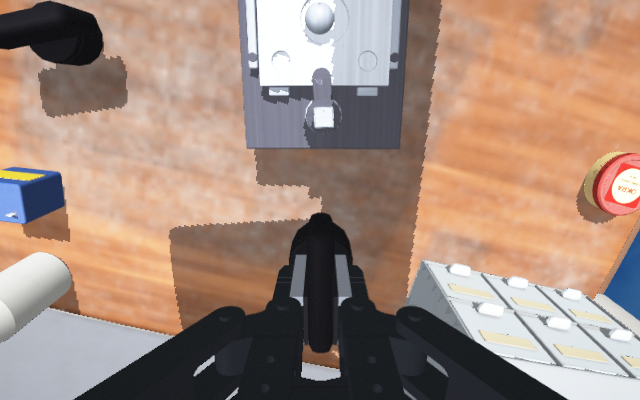

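```bash
python3 -c "
from h import *
crop('w5',290,60,360,140,8,'e1')
im=cv2.imread('pics/e1.png');cv2.imwrite('pics/e1.png',np.clip((im.astype(float)-100)*1.6,0,255).astype(np.uint8))
"
```

```text
(no output)
```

View pics/e1.png

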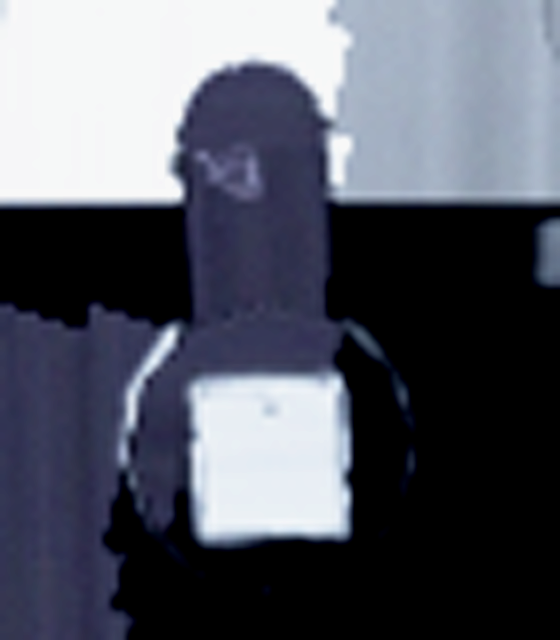

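```bash
python3 - <<'E'
from h import *
c=load('w5')[1]
s=np.load('pics/st5.npz')
def q(u,v,z): return atz(c,(290+u/8-.44,60+v/8-.44),z)
BL,BR,TL,TR=[q(*x,.093) for x in [(200,542),(351,540),(192,388),(344,385)]]
for n,a,b in [('bot',BL,BR),('left',TL,BL),('right',TR,BR)]: print(n,np.linalg.norm(b-a),np.degrees(np.arctan2(*(b-a)[1::-1])))
cb=(BL+BR)/2; print('bot mid',cb)
C=(BL+BR+TL+TR)/4; print('C',C)
t0=q(255,66,.074);t1=q(262,320,.074);print('tongue',t0,t1,np.degrees(np.arctan2(*(t1-t0)[1::-1])))
print('shoulder circle', (q(125,450,.075)+q(413,450,.075))/2, np.linalg.norm(q(125,450,.075)-q(413,450,.075)))
# tool pose at snapshot: from cam
Rt=Rn.from_rotvec(s['r']).as_matrix()
o=-c['R'].T@c['t'].ravel(); tcp=o-Rt@[-0.13205184,-0.00078753,-0.08181576]; print('tcp at snap',tcp)
print('C in tool',Rt.T@(C-tcp))
# tray edges
e0=q(10,205,.066);e1=q(550,205,.066);print('tray edge yaw',np.degrees(np.arctan2(*(e1-e0)[1::-1])))
E
```

```text
bot 0.011306974393273706 104.47845997512334
left 0.011191517615493227 16.454546884060452
right 0.01126345585950958 16.977753929474517
bot mid [0.57207085 0.27160813 0.093     ]
C [0.56669442 0.26999338 0.093     ]
tongue [0.53862282 0.26188568 0.074     ] [0.5570834  0.26698506 0.074     ] 15.44176637386175
shoulder circle [0.56674067 0.26993565 0.075     ] 0.023235411733361636
tcp at snap [0.63330341 0.2852997  0.1661688 ]
C in tool [ 0.07325071  0.0009855  -0.06825011]
tray edge yaw 103.73954543779722
```

```bash
python3 - <<'E'
from h import *
s=ctrl.get_state();c=ctrl.get_calibration('wrist')
R=Rn.from_rotvec(s['ee_rot']).as_matrix();o=-np.array(c['R']).T@np.array(c['t']).ravel()
print(s['ee_pos'],R.T@(o-s['ee_pos']),R.round(4)[:,0],R.T@np.array(c['R']).T[:,2])
snap('wrist','w6')
crop('w6',290,60,360,140,8,'e2')
im=cv2.imread('pics/e2.png');cv2.imwrite('pics/e2.png',np.clip((im.astype(float)-100)*1.6,0,255).astype(np.uint8))
E
```

```text
[0.63248391 0.28349683 0.16824946] [-0.13196235  0.00090375 -0.08112392] [-1.2e-03 -1.0e-04 -1.0e+00] [ 9.48536789e-01 -7.17758611e-04  3.16666140e-01]
```

View pics/e2.png

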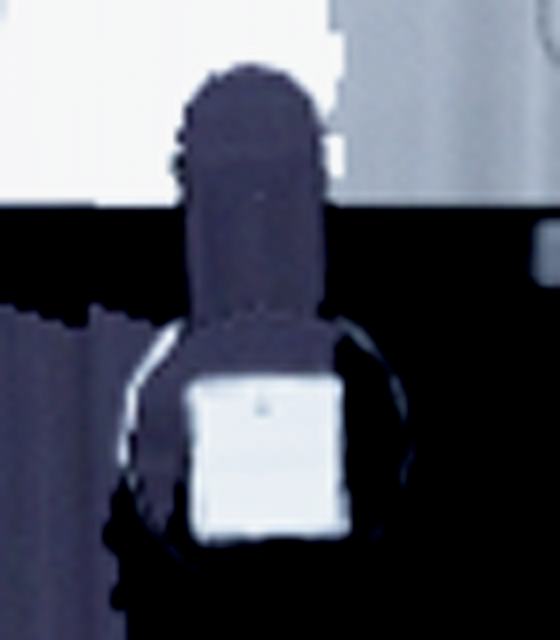

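```bash
python3 - <<'E'
from h import *
c=load('w6')[1]
def q(u,v,z): return atz(c,(290+u/8-.44,60+v/8-.44),z)
BL,BR,TL,TR=[q(*x,.093) for x in [(197,542),(349,540),(189,388),(342,385)]]
C=(BL+BR+TL+TR)/4; print('C',C)
t0=q(253,68,.074);t1=q(259,320,.074);print('tongue',np.degrees(np.arctan2(*(t1-t0)[1::-1])))
print('shoulder circle', (q(125,450,.075)+q(408,450,.075))/2)
# tilt effect and refit knob in hand here
from fit import *
E
python3 - <<'E'
from h import *
im,_=load('w6'); b=im[205:275,280:360]; b=cv2.resize(np.clip(b.astype(float)*3,0,255).astype(np.uint8),None,fx=9,fy=8.57,interpolation=cv2.INTER_CUBIC)
cv2.imwrite('pics/e3.png',b)
E
```

```text
C [0.56671342 0.26999955 0.093     ]
tongue 15.232972984320817
shoulder circle [0.56678913 0.26993305 0.075     ]
```

View pics/e3.png

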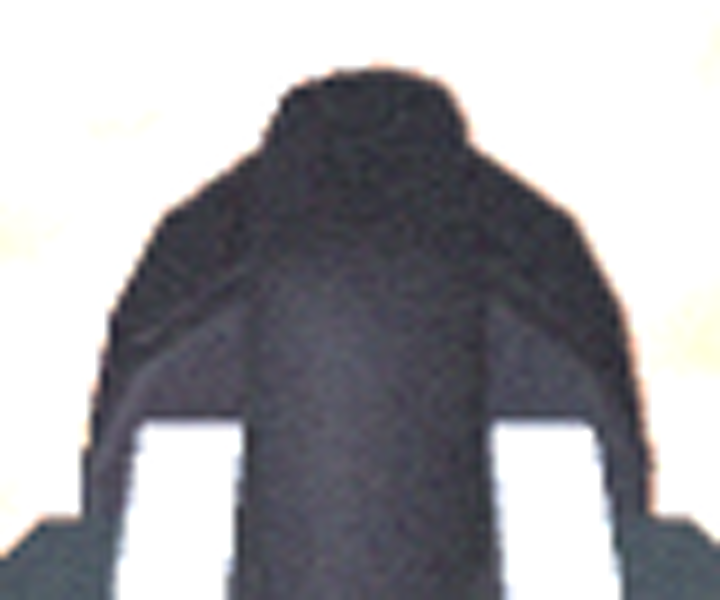

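```bash
python3 -c "
from h import *
go([.5651,.2687,.150],105)
"
```

```text
t5.38 pos [0.6326 0.2837 0.1699] yaw 103.80 w 0.109 F [ 0.3 -0.4 -0.6] T [ 0.03 -0.02 -0.02] q6 0.06
tx 0.0397 ty 0.0031 tz -0.1383 roll -0.0067 rows 1.7252187129925258
```

{"method": "send_rows", "body": {"rows": [{"tx": 0, "ty": 0.003, "tz": -0.04, "roll": -0.007, "grip": 255}, {"tx": 0, "ty": 0.003, "tz": -0.09, "roll": -0.007, "grip": 255}, {"tx": 0.01, "ty": 0.003, "tz": -0.138, "roll": -0.007, "grip": 255}, {"tx": 0.02, "ty": 0.003, "tz": -0.138, "roll": -0.007, "grip": 255}, {"tx": 0.04, "ty": 0.003, "tz": -0.138, "roll": -0.007, "grip": 255}, {"tx": 0.04, "ty": 0.003, "tz": -0.138, "roll": -0.007, "grip": 255}, {"tx": 0.04, "ty": 0.003, "tz": -0.138, "roll": -0.007, "grip": 255}]}}

```text
time_s: 5.97
ee_pos: [0.5655, 0.2688, 0.15]
ee_rot: [-0.206, 1.559, 0.207]
force: [0.2, -0.1, -0.8]
width: 0.114
```

```bash
python3 -c "
from h import *
go([.5651,.2687,.136],105)
snap('scene','s6')
crop('s6',150,230,270,330,6,'e4')
"
```

```text
t5.97 pos [0.5655 0.2688 0.15  ] yaw 105.05 w 0.114 F [ 0.2 -0.1 -0.8] T [-0.02 -0.02  0.03] q6 0.05
tx 0.0281 ty 0.0001 tz -0.0009 roll 0.0003 rows 0.33701304210423483
```

View pics/e4.png

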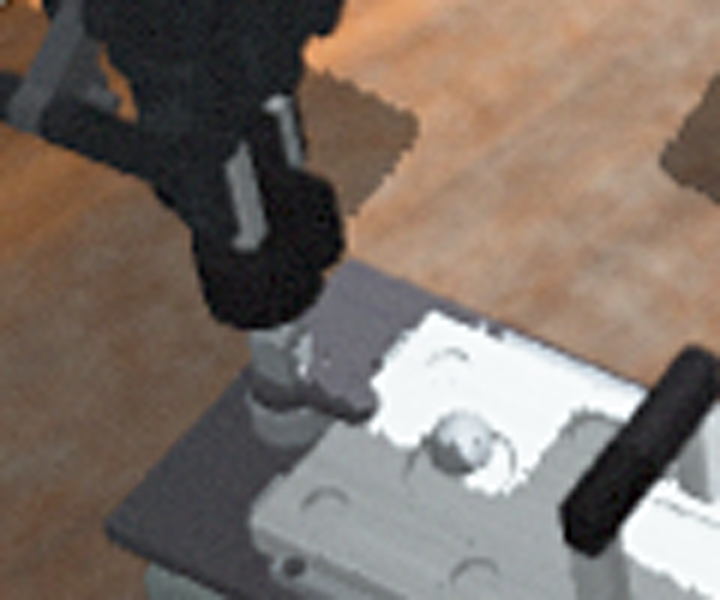

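{"method": "send_rows", "body": {"rows": [{"tx": 0.01, "ty": 0, "tz": -0.001, "roll": 0, "grip": 255}, {"tx": 0.02, "ty": 0, "tz": -0.001, "roll": 0, "grip": 255}, {"tx": 0.025, "ty": 0, "tz": -0.001, "roll": 0, "grip": 255}, {"tx": 0.03, "ty": 0, "tz": -0.001, "roll": 0, "grip": 255}, {"tx": 0.035, "ty": 0, "tz": -0.001, "roll": 0, "grip": 255}, {"tx": 0.035, "ty": 0, "tz": -0.001, "roll": 0, "grip": 255}]}}

```text
time_s: 6.52
ee_pos: [0.5652, 0.2686, 0.1319]
ee_rot: [-0.206, 1.56, 0.206]
force: [0.7, -0.4, -0.5]
width: 0.116
```

```bash
python3 -c "
from h import *
go([.5651,.2687,.117],105)
"
```

```text
t6.52 pos [0.5652 0.2686 0.1319] yaw 105.05 w 0.116 F [ 0.7 -0.4 -0.5] T [0.01 0.04 0.01] q6 0.05
tx 0.0298 ty 0.0002 tz -0.0002 roll 0.0003 rows 0.3572824587128508
```

{"method": "send_rows", "body": {"rows": [{"tx": 0.005, "ty": 0, "tz": 0, "roll": 0, "grip": 255}, {"tx": 0.01, "ty": 0, "tz": 0, "roll": 0, "grip": 255}, {"tx": 0.015, "ty": 0, "tz": 0, "roll": 0, "grip": 255}, {"tx": 0.015, "ty": 0, "tz": 0, "roll": 0, "grip": 255}]}}

```text
time_s: 6.85
ee_pos: [0.565, 0.2686, 0.1238]
ee_rot: [-0.206, 1.561, 0.206]
force: [-0.2, -0.4, -0.7]
width: 0.112
```

```bash
python3 -c "
from h import *
go([.5651,.2687,.117],105)
"
```

```text
t6.85 pos [0.565  0.2686 0.1238] yaw 105.05 w 0.112 F [-0.2 -0.4 -0.7] T [-0.01  0.02  0.  ] q6 0.05
tx 0.0136 ty 0.0002 tz 0.0003 roll 0.0003 rows 0.16304870880822434
```

{"method": "send_rows", "body": {"rows": [{"tx": 0.005, "ty": 0, "tz": 0, "roll": 0, "grip": 255}, {"tx": 0.01, "ty": 0, "tz": 0, "roll": 0, "grip": 255}, {"tx": 0.014, "ty": 0, "tz": 0, "roll": 0, "grip": 255}, {"tx": 0.018, "ty": 0, "tz": 0, "roll": 0, "grip": 255}, {"tx": 0.018, "ty": 0, "tz": 0, "roll": 0, "grip": 255}]}}

```text
time_s: 7.27
ee_pos: [0.565, 0.2686, 0.1165]
ee_rot: [-0.206, 1.559, 0.206]
force: [-3.7, -2.2, 13.0]
width: 0.114
```

```bash
python3 -c "
from h import *
go([.5651,.2687,.115],105)
snap('scene','s7')
crop('s7',150,230,270,330,6,'e5')
"
```

```text
t7.27 pos [0.565  0.2686 0.1165] yaw 105.05 w 0.114 F [-3.7 -2.2 13. ] T [-0.34  0.96 -0.01] q6 0.05
tx 0.0030 ty 0.0002 tz 0.0002 roll 0.0003 rows 0.03584245469509332
```

View pics/e5.png

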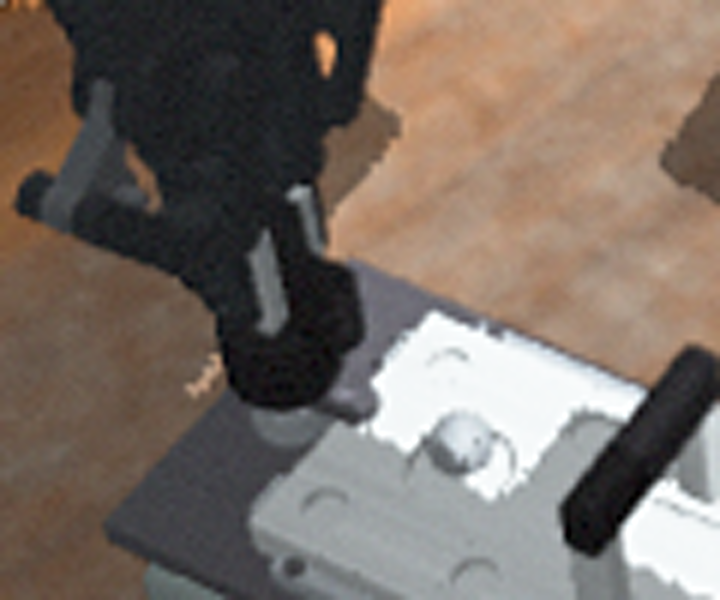

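{"method": "send_rows", "body": {"rows": [{"tx": 0, "ty": 0, "tz": 0, "roll": -0.02, "grip": 255}, {"tx": 0, "ty": -0.0007, "tz": 0, "roll": -0.05, "grip": 255}, {"tx": 0, "ty": -0.001, "tz": 0.0002, "roll": -0.08, "grip": 255}, {"tx": 0, "ty": -0.0014, "tz": 0.0003, "roll": -0.11, "grip": 255}, {"tx": 0, "ty": -0.0017, "tz": 0.0004, "roll": -0.14, "grip": 255}, {"tx": 0, "ty": -0.002, "tz": 0.0006, "roll": -0.17, "grip": 255}, {"tx": 0, "ty": -0.0023, "tz": 0.0008, "roll": -0.2, "grip": 255}], "squeeze": 80}}

```text
time_s: 7.9
ee_pos: [0.5658, 0.2679, 0.1168]
ee_rot: [-0.699, 1.453, 0.699]
force: [-1.1, 1.7, 1.9]
width: 0.104
```

```bash
python3 -c "
from h import *
a=np.radians(198);o=.0019
go([.5668-o*np.sin(a),.2691+o*np.cos(a),.1165],198)
"
```

```text
t7.90 pos [0.5658 0.2679 0.1168] yaw 141.32 w 0.104 F [-1.1  1.7  1.9] T [ 0.31  0.23 -0.11] q6 -0.59
tx 0.0007 ty -0.0033 tz 0.0011 roll -0.3149 rows 7.915998632691642
```

{"method": "send_rows", "body": {"rows": [{"tx": 0, "ty": -0.0003, "tz": 0, "roll": -0.03, "grip": 255}, {"tx": 0, "ty": -0.0008, "tz": 0, "roll": -0.06, "grip": 255}, {"tx": 0, "ty": -0.0012, "tz": 0.0002, "roll": -0.09, "grip": 255}, {"tx": 0, "ty": -0.0016, "tz": 0.0003, "roll": -0.12, "grip": 255}, {"tx": 0, "ty": -0.002, "tz": 0.0005, "roll": -0.15, "grip": 255}, {"tx": 0, "ty": -0.0024, "tz": 0.0006, "roll": -0.18, "grip": 255}, {"tx": 0, "ty": -0.0028, "tz": 0.0007, "roll": -0.21, "grip": 255}, {"tx": 0, "ty": -0.003, "tz": 0.0008, "roll": -0.23, "grip": 255}]}}

```text
time_s: 8.57
ee_pos: [0.5668, 0.2676, 0.1169]
ee_rot: [-1.247, 1.181, 1.248]
force: [-1.5, 1.0, 1.9]
width: 0.107
```

```bash
python3 -c "
from h import *
a=np.radians(196);o=.0019
go([.5668-o*np.sin(a),.2691+o*np.cos(a),.1165],196)
"
```

```text
t8.57 pos [0.5668 0.2676 0.1169] yaw -176.98 w 0.107 F [-1.5  1.   1.9] T [ 0.34  0.6  -0.1 ] q6 -1.32
tx 0.0007 ty -0.0011 tz -0.0007 roll -0.0721 rows 1.8126386326646844
```

{"method": "send_rows", "body": {"rows": [{"tx": 0, "ty": -0.0003, "tz": 0, "roll": -0.02, "grip": 255}, {"tx": 0, "ty": -0.0005, "tz": 0, "roll": -0.035, "grip": 255}, {"tx": 0, "ty": -0.0005, "tz": 0, "roll": -0.045, "grip": 255}, {"tx": 0, "ty": -0.0005, "tz": 0, "roll": -0.045, "grip": 255}]}}

```text
time_s: 8.9
ee_pos: [0.5669, 0.2676, 0.1169]
ee_rot: [-1.351, 1.108, 1.351]
force: [0.0, 0.6, 0.1]
width: 0.11
```

```bash
python3 -c "
from h import *
go([.567,.2675,.1165],196)
"
```

```text
t8.90 pos [0.5669 0.2676 0.1169] yaw -168.80 w 0.110 F [0.  0.6 0.1] T [ 0.09  0.21 -0.06] q6 -1.46
tx 0.0008 ty -0.0002 tz -0.0003 roll -0.0267 rows 0.6707660220132634
```

{"method": "send_rows", "body": {"rows": [{"tx": 0, "ty": 0, "tz": 0, "roll": -0.01, "grip": 255}, {"tx": 0, "ty": 0, "tz": 0, "roll": -0.02, "grip": 255}, {"tx": 0, "ty": 0, "tz": 0, "roll": -0.025, "grip": 255}, {"tx": 0, "ty": 0, "tz": 0, "roll": -0.025, "grip": 255}]}}

```text
time_s: 9.23
ee_pos: [0.5669, 0.2677, 0.1169]
ee_rot: [-1.407, 1.064, 1.407]
force: [0.3, 0.3, -0.2]
width: 0.109
```

```bash
python3 -c "
from h import *
go([.567,.2675,.1165],200)
"
```

```text
t9.23 pos [0.5669 0.2677 0.1169] yaw -164.32 w 0.109 F [ 0.3  0.3 -0.2] T [ 0.02  0.01 -0.1 ] q6 -1.54
tx 0.0008 ty -0.0000 tz -0.0004 roll -0.0240 rows 0.6032176177099849
```

{"method": "send_rows", "body": {"rows": [{"tx": 0, "ty": 0, "tz": 0, "roll": -0.01, "grip": 255}, {"tx": 0, "ty": 0, "tz": 0, "roll": -0.015, "grip": 255}, {"tx": 0, "ty": 0, "tz": 0, "roll": -0.015, "grip": 255}]}}

```text
time_s: 9.48
ee_pos: [0.567, 0.2677, 0.1169]
ee_rot: [-1.44, 1.037, 1.441]
force: [-0.1, -0.5, -0.2]
width: 0.11
```

```bash
python3 -c "
from h import *
go([.567,.2675,.1165],200)
snap('scene','s8');snap('wrist','w8')
crop('s8',150,230,270,330,6,'e6')
"
```

```text
t9.48 pos [0.567  0.2677 0.1169] yaw -161.64 w 0.110 F [-0.1 -0.5 -0.2] T [ 0.12 -0.04 -0.15] q6 -1.58
tx 0.0008 ty 0.0002 tz -0.0004 roll -0.0091 rows 0.22953069760947975
```

View pics/e6.png

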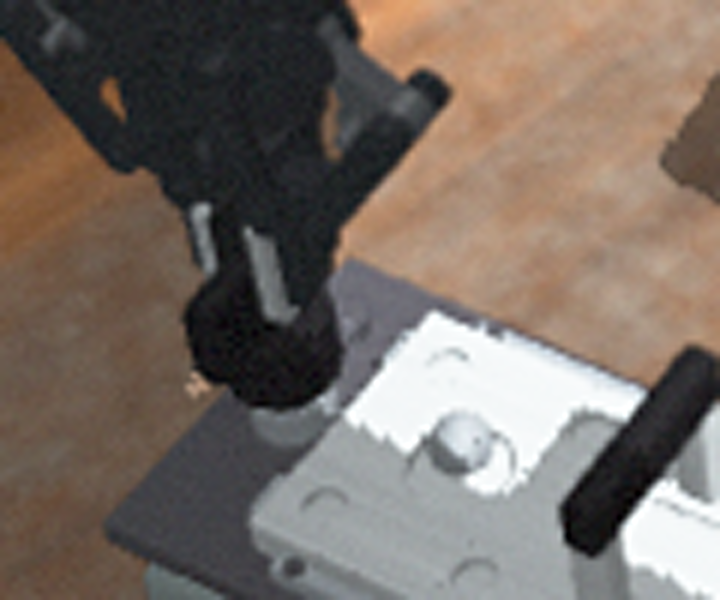

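View pics/w8.png

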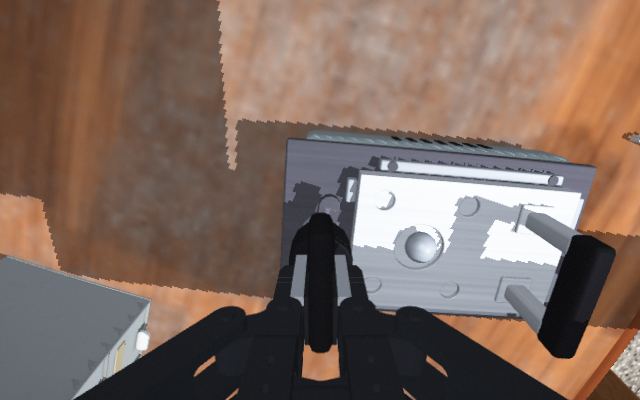

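{"method": "send_rows", "body": {"rows": [{"tx": 0, "ty": 0, "tz": 0, "roll": -0.01, "grip": 255}, {"tx": 0, "ty": 0, "tz": 0, "roll": -0.02, "grip": 255}, {"tx": 0, "ty": 0, "tz": 0, "roll": -0.02, "grip": 255}]}}

```text
time_s: 9.83
ee_pos: [0.5671, 0.2677, 0.1169]
ee_rot: [-1.484, 1.0, 1.484]
force: [0.1, 0.6, -0.7]
width: 0.118
```

```bash
python3 -c "
from h import *
go([.567,.2675,.1165],204)
crop('w8',280,150,370,250,7,'e7')
"
```

```text
t9.83 pos [0.5671 0.2677 0.1169] yaw -158.09 w 0.118 F [ 0.1  0.6 -0.7] T [ 0.08 -0.07 -0.39] q6 -1.65
tx 0.0008 ty 0.0003 tz -0.0004 roll -0.0116 rows 0.2913776491453587
```

View pics/e7.png

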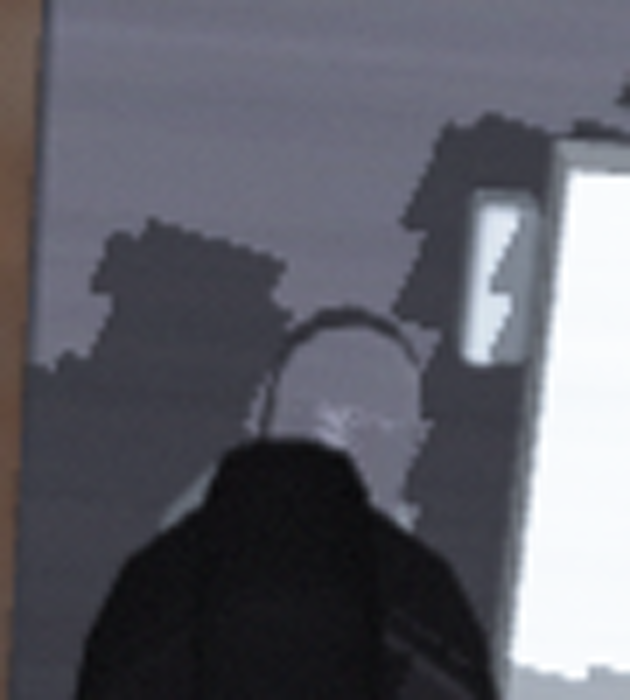

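{"method": "send_rows", "body": {"rows": [{"tx": 0, "ty": 0, "tz": 0, "roll": 0.01, "grip": 255}, {"tx": 0, "ty": 0, "tz": 0, "roll": 0.012, "grip": 240}, {"tx": 0, "ty": 0, "tz": 0, "roll": 0.012, "grip": 180}, {"tx": 0, "ty": 0, "tz": 0, "roll": 0.012, "grip": 120}, {"tx": 0, "ty": 0, "tz": 0, "roll": 0.012, "grip": 90}, {"tx": 0, "ty": 0, "tz": 0, "roll": 0.012, "grip": 90}]}}

```text
time_s: 10.33
ee_pos: [0.5671, 0.2677, 0.1169]
ee_rot: [-1.458, 1.022, 1.458]
force: [0.4, -0.2, -0.1]
width: 0.647
```

```bash
python3 -c "
from h import *
go([.567,.2675,.25],200)
"
```

```text
t10.33 pos [0.5671 0.2677 0.1169] yaw -160.23 w 0.647 F [ 0.4 -0.2 -0.1] T [0.01 0.02 0.01] q6 -1.61
tx -0.2661 ty -0.0004 tz 0.0001 roll -0.0013 rows 3.1908809326879486
```

{"method": "send_rows", "body": {"rows": [{"tx": -0.03, "ty": 0, "tz": 0, "roll": 0, "grip": 60}, {"tx": -0.08, "ty": 0, "tz": 0, "roll": 0, "grip": 60}, {"tx": -0.14, "ty": 0, "tz": 0, "roll": 0, "grip": 60}, {"tx": -0.2, "ty": 0, "tz": 0, "roll": 0, "grip": 60}, {"tx": -0.25, "ty": 0, "tz": 0, "roll": 0, "grip": 60}, {"tx": -0.266, "ty": 0, "tz": 0, "roll": 0, "grip": 60}, {"tx": -0.266, "ty": 0, "tz": 0, "roll": 0, "grip": 60}]}}

```text
time_s: 10.92
ee_pos: [0.5676, 0.2676, 0.2524]
ee_rot: [-1.46, 1.019, 1.455]
force: [0.7, 0.2, -0.8]
width: 0.762
```

```bash
python3 -c "
from h import *
go([.43,.294,.25],195.3)
"
```

```text
t10.92 pos [0.5676 0.2676 0.2524] yaw -160.23 w 0.762 F [ 0.7  0.2 -0.8] T [ 0.03 -0.    0.04] q6 -1.61
tx 0.0032 ty 0.2412 tz 0.1428 roll 0.0248 rows 3.360883158958845
```

{"method": "send_rows", "body": {"rows": [{"tx": 0, "ty": 0.05, "tz": 0.03, "roll": 0.01, "grip": 60}, {"tx": 0, "ty": 0.11, "tz": 0.06, "roll": 0.02, "grip": 60}, {"tx": 0, "ty": 0.17, "tz": 0.1, "roll": 0.025, "grip": 60}, {"tx": 0, "ty": 0.22, "tz": 0.13, "roll": 0.025, "grip": 60}, {"tx": 0, "ty": 0.241, "tz": 0.143, "roll": 0.025, "grip": 60}, {"tx": 0, "ty": 0.241, "tz": 0.143, "roll": 0.025, "grip": 60}, {"tx": 0, "ty": 0.241, "tz": 0.143, "roll": 0.025, "grip": 60}]}}

```text
time_s: 11.5
ee_pos: [0.4299, 0.2942, 0.251]
ee_rot: [-1.404, 1.064, 1.4]
force: [0.4, 0.4, 0.5]
width: 0.763
```

```bash
python3 -c "
from h import *
go([.43,.294,.25],195.3)
snap('wrist','w9');snap('scene','s9')
crop('s9',150,230,310,350,5,'e8')
"
```

```text
t11.50 pos [0.4299 0.2942 0.251 ] yaw -164.67 w 0.763 F [0.4 0.4 0.5] T [ 0.04 -0.01  0.02] q6 -1.40
tx 0.0020 ty -0.0000 tz -0.0005 roll 0.0002 rows 0.025093405195812764
```

View pics/w9.png

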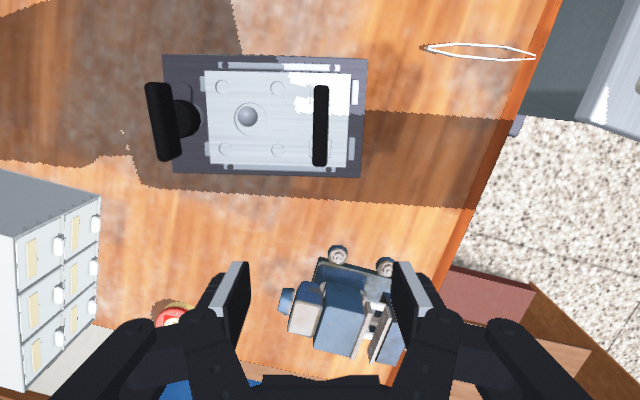

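View pics/e8.png

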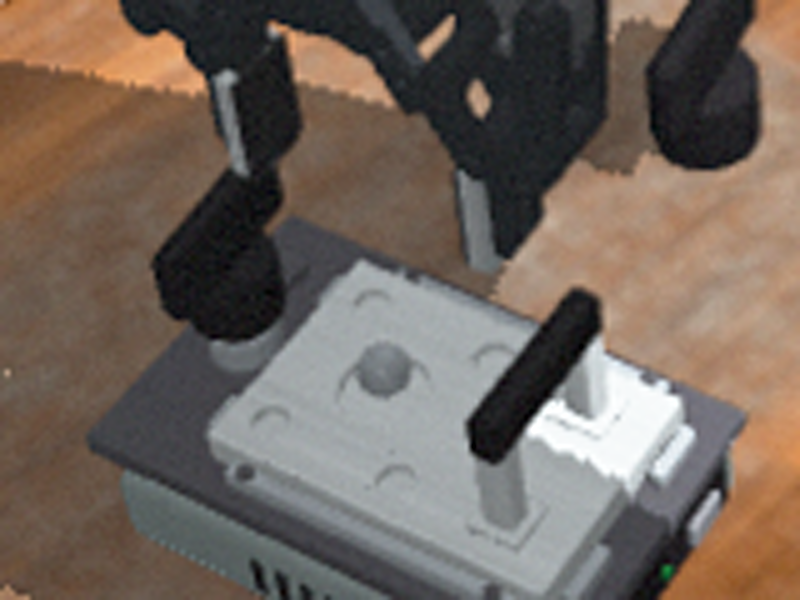

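```bash
python3 -c "
from h import *
crop('w9',290,60,380,180,5,'f1')
crop('w9',130,50,270,180,5,'f2')
"
```

```text
(no output)
```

View pics/f1.png

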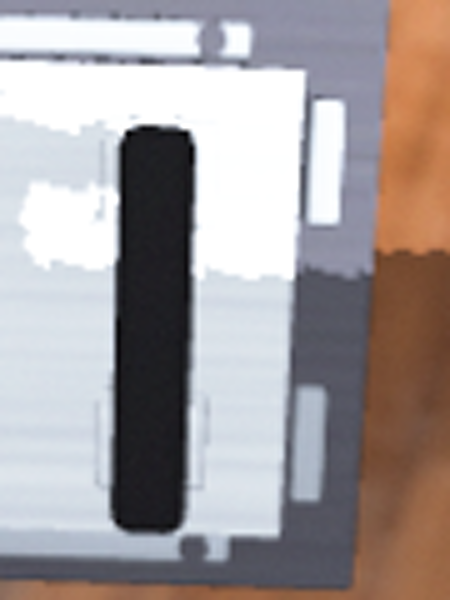

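View pics/f2.png

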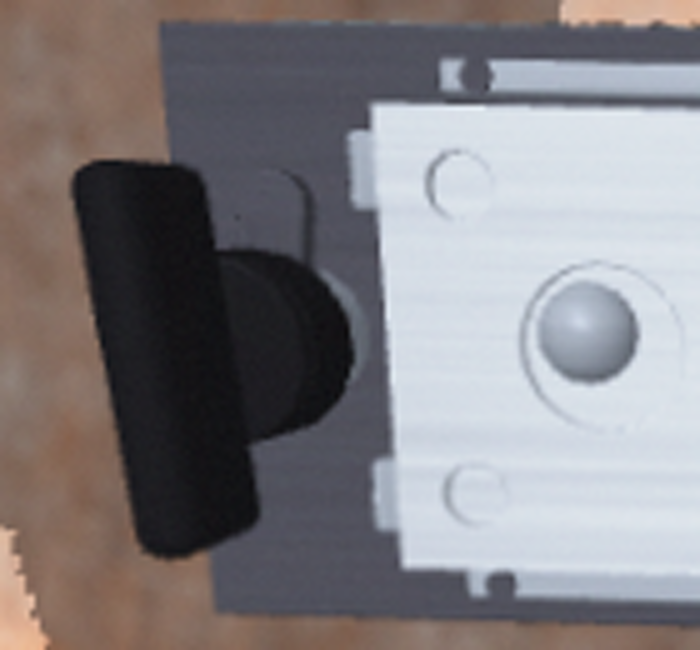

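```bash
python3 - <<'E'
from h import *
c=load('w9')[1]
def q(u,v,z): return atz(c,(290+u/5-.4,60+v/5-.4),z)
a=q(157.5,128,.121);b=q(148,532,.121)
print(a,b,np.linalg.norm(a-b),(a+b)/2,np.degrees(np.arctan2(*(b-a)[1::-1])))
print('w',np.linalg.norm(q(116,330,.121)-q(191,330,.121)))
t=q(308,100,.066);t2=q(281,535,.066);print('tray end yaw',np.degrees(np.arctan2(*(t2-t)[1::-1])),(t+t2)/2)
go([.446,.236,.25],195.3)
E
```

```text
[0.45317518 0.21144411 0.121     ] [0.43855356 0.27042985 0.121     ] 0.060770961800555426 [0.44586437 0.24093698 0.121     ] 103.92208379984024
w 0.011448291736228558
tray end yaw 103.07804547427324 [0.42022005 0.23717514 0.066     ]
t11.60 pos [0.431  0.294  0.2509] yaw -164.75 w 0.767 F [-0.  -0.2 -0.3] T [ 0.02 -0.01 -0.03] q6 -1.40
tx 0.0016 ty 0.0016 tz -0.1198 roll -0.0003 rows 1.4371484278493283
```

```bash
python3 - <<'E'
from h import *
go([.4458,.2402,.17],193.7)
E
```

```text
t11.60 pos [0.431  0.294  0.2509] yaw -164.75 w 0.767 F [-0.  -0.2 -0.3] T [ 0.02 -0.01 -0.03] q6 -1.40
tx 0.1616 ty 0.0007 tz -0.1119 roll 0.0086 rows 2.3574097731912302
```

{"method": "send_rows", "body": {"rows": [{"tx": 0, "ty": 0, "tz": -0.04, "roll": 0.009, "grip": 60}, {"tx": 0.01, "ty": 0.001, "tz": -0.08, "roll": 0.009, "grip": 60}, {"tx": 0.04, "ty": 0.001, "tz": -0.112, "roll": 0.009, "grip": 80}, {"tx": 0.09, "ty": 0.001, "tz": -0.112, "roll": 0.009, "grip": 80}, {"tx": 0.14, "ty": 0.001, "tz": -0.112, "roll": 0.009, "grip": 90}, {"tx": 0.16, "ty": 0.001, "tz": -0.112, "roll": 0.009, "grip": 90}, {"tx": 0.16, "ty": 0.001, "tz": -0.112, "roll": 0.009, "grip": 90}, {"tx": 0.16, "ty": 0.001, "tz": -0.112, "roll": 0.009, "grip": 90}]}}

```text
time_s: 12.27
ee_pos: [0.4463, 0.24, 0.1708]
ee_rot: [-1.382, 1.082, 1.379]
force: [-0.6, 0.3, 0.8]
width: 0.645
```

```bash
python3 - <<'E'
from h import *
go([.4458,.2402,.104],193.7)
snap('wrist','w10')
E
```

```text
t12.27 pos [0.4463 0.24   0.1708] yaw -166.40 w 0.645 F [-0.6  0.3  0.8] T [0.01 0.01 0.02] q6 -1.48
tx 0.1336 ty 0.0016 tz 0.0004 roll -0.0005 rows 1.6019076941447763
```

View pics/w10.png

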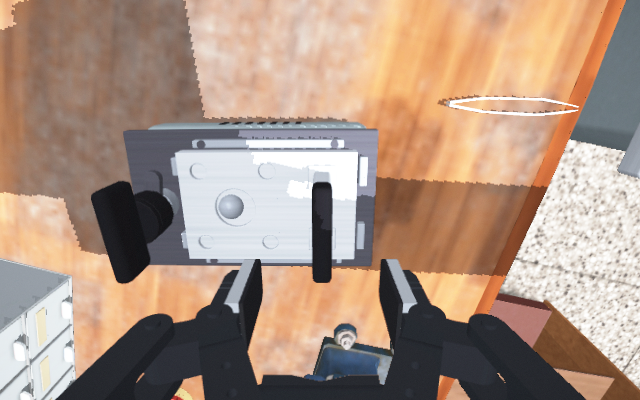

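{"method": "send_rows", "body": {"rows": [{"tx": 0.03, "ty": 0.001, "tz": 0, "roll": 0, "grip": 90}, {"tx": 0.06, "ty": 0.001, "tz": 0, "roll": 0, "grip": 90}, {"tx": 0.09, "ty": 0.001, "tz": 0, "roll": 0, "grip": 90}, {"tx": 0.12, "ty": 0.001, "tz": 0, "roll": 0, "grip": 90}, {"tx": 0.134, "ty": 0.001, "tz": 0, "roll": 0, "grip": 90}, {"tx": 0.134, "ty": 0.001, "tz": 0, "roll": 0, "grip": 90}, {"tx": 0.134, "ty": 0.001, "tz": 0, "roll": 0, "grip": 90}]}}

```text
time_s: 12.9
ee_pos: [0.447, 0.2407, 0.1055]
ee_rot: [-1.383, 1.079, 1.378]
force: [0.4, 0.3, 0.4]
width: 0.651
```

```bash
python3 - <<'E'
from h import *
go([.4458,.2402,.104],193.7)
snap('scene','s11');snap('wrist','w11')
crop('s11',150,200,310,350,4,'f3')
_,c=load('w11');s=ctrl.get_state();print(proj(c,[s['ee_pos'],s['ee_pos']+[0,0,.008]]))
E
```

```text
t12.90 pos [0.447  0.2407 0.1055] yaw -166.37 w 0.651 F [0.4 0.3 0.4] T [-0.   -0.01 -0.05] q6 -1.48
tx 0.0030 ty 0.0026 tz -0.0003 roll -0.0004 rows 0.04746690416259009
[[320.99596508 281.9116764 ]
 [320.87086545 291.90464508]]
```

View pics/f3.png

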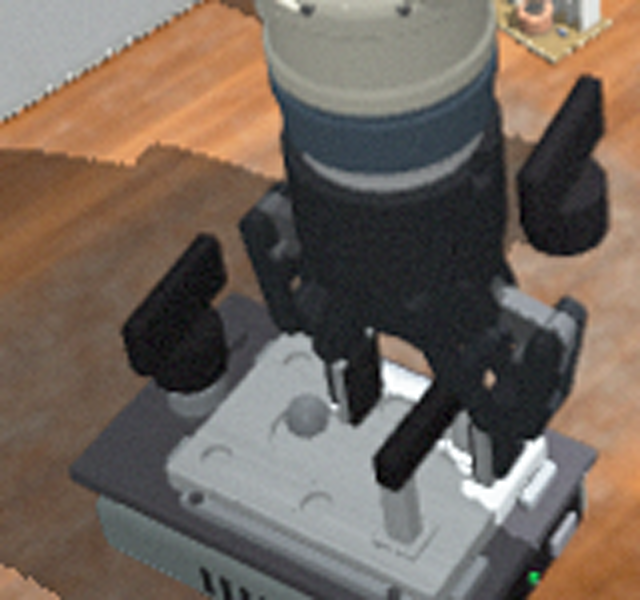

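View pics/w11.png

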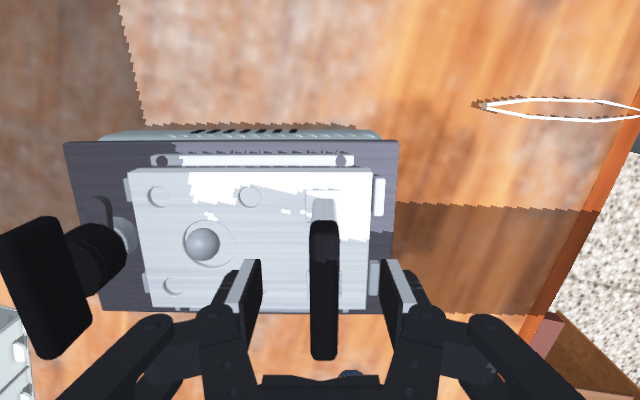

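{"method": "send_rows", "body": {"rows": [{"tx": 0.003, "ty": 0.002, "tz": 0, "roll": 0, "grip": 120}, {"tx": 0.003, "ty": 0.002, "tz": 0, "roll": 0, "grip": 150}, {"tx": 0.003, "ty": 0.002, "tz": 0, "roll": 0, "grip": 175}, {"tx": 0.003, "ty": 0.002, "tz": 0, "roll": 0, "grip": 195}, {"tx": 0.003, "ty": 0.002, "tz": 0, "roll": 0, "grip": 215}, {"tx": 0.003, "ty": 0.002, "tz": 0, "roll": 0, "grip": 235}, {"tx": 0.003, "ty": 0.002, "tz": 0, "roll": 0, "grip": 255}, {"tx": 0.003, "ty": 0.002, "tz": 0, "roll": 0, "grip": 255}], "squeeze": 40}}

```text
time_s: 13.67
ee_pos: [0.4463, 0.2405, 0.1045]
ee_rot: [-1.384, 1.078, 1.377]
force: [-0.2, -0.4, 4.5]
width: 0.131
```

```bash
python3 - <<'E'
from h import *
go([.4458,.2402,.104],193.7)
E
```

```text
t13.67 pos [0.4463 0.2405 0.1045] yaw -166.37 w 0.131 F [-0.2 -0.4  4.5] T [-0.09  0.3  -0.02] q6 -1.48
tx 0.0010 ty 0.0012 tz -0.0003 roll -0.0004 rows 0.019193237164087704
```

{"method": "send_rows", "body": {"rows": [{"tx": 0, "ty": 0, "tz": 0, "roll": 0, "grip": 255}, {"tx": 0, "ty": 0, "tz": 0, "roll": 0, "grip": 255}, {"tx": -0.002, "ty": 0, "tz": 0, "roll": 0, "grip": 255}, {"tx": -0.006, "ty": 0, "tz": 0, "roll": 0, "grip": 255}, {"tx": -0.012, "ty": 0, "tz": 0, "roll": 0, "grip": 255}, {"tx": -0.018, "ty": 0, "tz": 0, "roll": 0, "grip": 255}, {"tx": -0.022, "ty": 0, "tz": 0, "roll": 0, "grip": 255}, {"tx": -0.024, "ty": 0, "tz": 0, "roll": 0, "grip": 255}], "squeeze": 110}}

```text
time_s: 14.33
ee_pos: [0.4464, 0.2404, 0.1169]
ee_rot: [-1.384, 1.078, 1.377]
force: [-0.3, 0.1, -3.6]
width: 0.114
```

```bash
python3 - <<'E'
from h import *
go([.4458,.2402,.104],193.7)
print(Rn.from_rotvec(ctrl.get_state()['ee_rot']).as_matrix()[:,0])
snap('scene','s12');snap('wrist','w12')
crop('s12',130,200,310,350,4,'f4')
E
```

```text
t14.33 pos [0.4464 0.2404 0.1169] yaw -166.37 w 0.114 F [-0.3  0.1 -3.6] T [-0.02  0.18 -0.07] q6 -1.48
tx 0.0257 ty 0.0014 tz -0.0003 roll -0.0004 rows 0.3087649085521436
[ 0.00862981  0.00432146 -0.99995342]
```

View pics/f4.png

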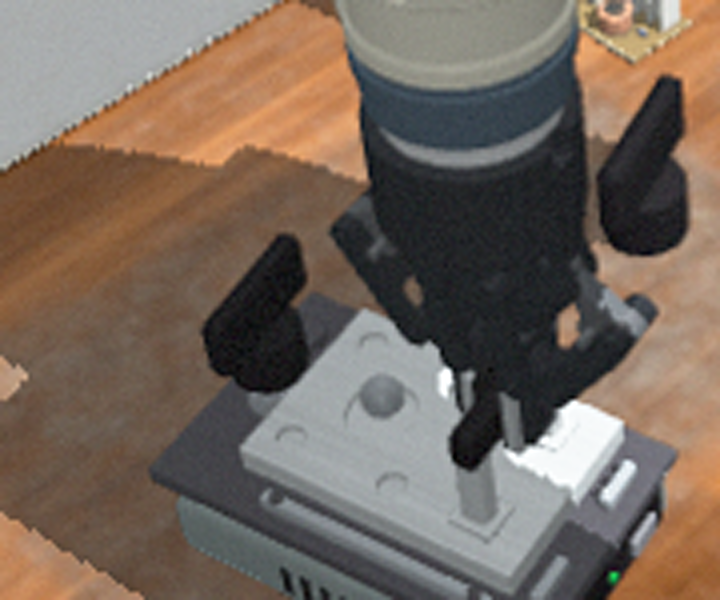

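View pics/w12.png

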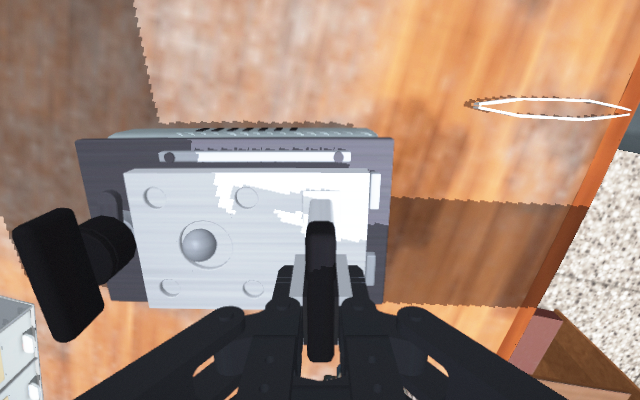

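```bash
python3 - <<'E'
from h import *
snap('top','t12')
crop('t12',370,95,445,185,7,'g1')
crop('s12',295,55,395,190,6,'g2')
im=cv2.imread('pics/g2.png'); cv2.imwrite('pics/g2.png',im[:560]); cv2.imwrite('pics/g3.png',im[300:810])
E
```

```text
(no output)
```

View pics/g1.png

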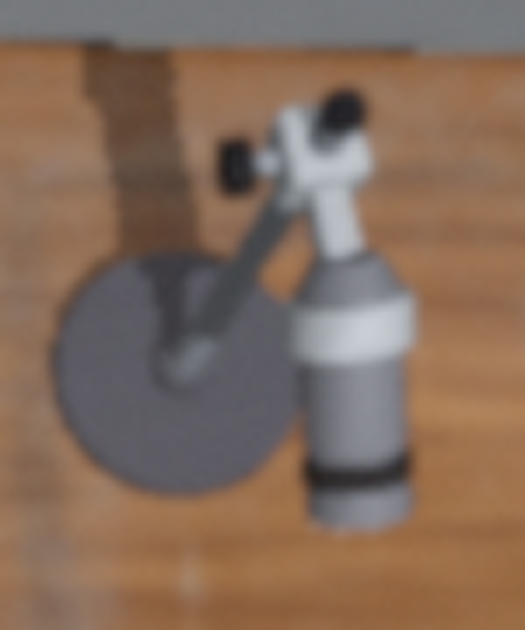

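View pics/g2.png

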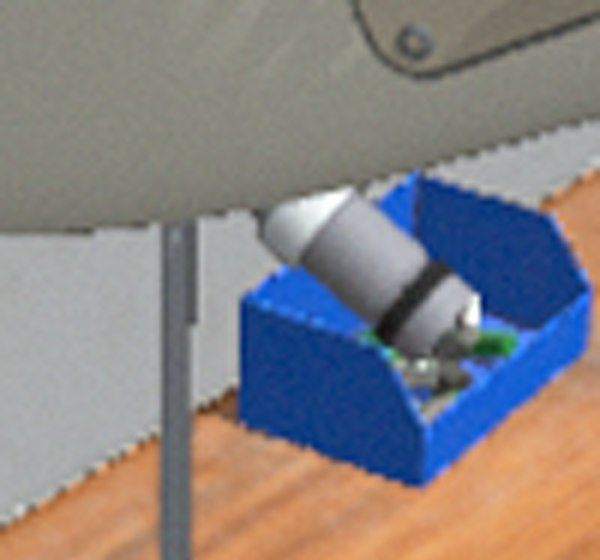

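View pics/g3.png

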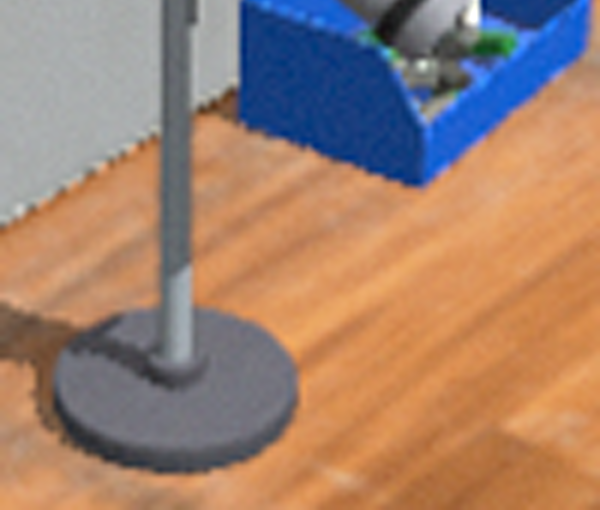

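```bash
python3 - <<'E'
from h import *
a=cv2.imread('pics/scene0.png')[90:130,335:390]; b=cv2.imread('pics/s12.png')[90:130,335:390]
cv2.imwrite('pics/g4.png',cv2.resize(np.vstack([a,b])[:, :],None,fx=7,fy=7,interpolation=cv2.INTER_CUBIC)[:, :])
E
```

```text
(no output)
```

View pics/g4.png

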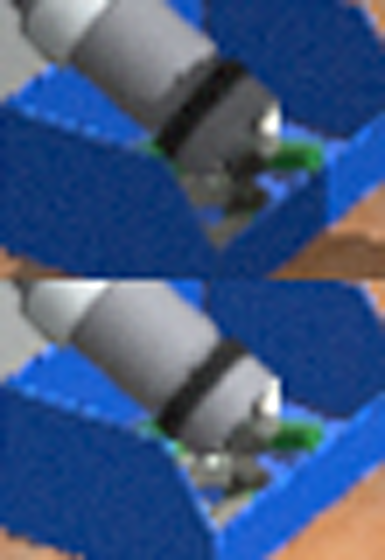

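```bash
cat > foc.py <<'E'
from h import *
from scipy.optimize import least_squares
ct=load('t12')[1];cs=load('s12')[1]
a=np.linspace(0,2*np.pi,90)
def geom(q):
    x0,y0,psi,h=q; e=np.array([np.cos(psi),np.sin(psi),0]);F=np.array([x0,y0,h]);L=F+.095*e+[0,0,.055]
    ax=np.array([e[0]*np.cos(np.pi/6),e[1]*np.cos(np.pi/6),.5]) # backwards along barrel
    s=np.array([-e[1],e[0],0]); w=np.cross(ax,s)
    return F,L,e,ax,s,w
def circ(L,s,w,r=.017): return L+r*(np.outer(np.cos(a),s)+np.outer(np.sin(a),w))
zf=.012
def f(q):
    F,L,e,ax,s,w=geom(q); col=np.array([q[0],q[1],zf])+.205*e
    r=[]
    r+=list(proj(ct,col)[0]-[394.86,147.57]); r+=list(proj(cs,col)[0]-[323.9,167.6])
    P=proj(ct,circ(L,s,w)); r+=[P[:,0].min()-(370+308/7-.43),P[:,0].max()-(370+412/7-.43),P[:,1].max()-(95+528/7-.43)]
    S=proj(cs,circ(L,s,w)); r+=list((S.max(0)+S.min(0))/2-[368.1,108.6])
    m=proj(ct,L+.05*ax)[0]; r+=[m[0]-(370+(353.5+ (m[1]-(95+365/7))*7*(6.5/115))/7-.43)]
    return np.array(r)
if __name__=='__main__':
    s=least_squares(f,[.49,-.24,.2,.14]);print(s.x,np.degrees(s.x[2]),f(s.x).round(2));print(geom(s.x)[:2])
    # lens triangulated independently
E
python3 foc.py
```

```text
[ 0.48959077 -0.23510472  0.16153446  0.15411263] 9.255242809510573 [ 0.69 -0.   -0.63  0.64 -0.41  0.27  0.11  0.11 -0.    0.15]
(array([ 0.48959077, -0.23510472,  0.15411263]), array([ 0.58335403, -0.21982559,  0.20911263]))
```

{"method": "send_rows", "body": {"rows": [{"tx": -0.006, "ty": 0, "tz": 0, "roll": 0, "grip": 255}, {"tx": -0.02, "ty": 0, "tz": 0, "roll": 0, "grip": 255}, {"tx": -0.045, "ty": 0, "tz": 0, "roll": 0, "grip": 255}, {"tx": -0.075, "ty": 0, "tz": 0, "roll": 0, "grip": 255}, {"tx": -0.105, "ty": 0, "tz": 0, "roll": 0, "grip": 255}, {"tx": -0.13, "ty": 0, "tz": 0, "roll": 0, "grip": 255}, {"tx": -0.147, "ty": 0, "tz": 0, "roll": 0, "grip": 255}, {"tx": -0.155, "ty": 0, "tz": 0, "roll": 0, "grip": 255}]}}

```text
time_s: 15.15
ee_pos: [0.446, 0.2402, 0.1956]
ee_rot: [-1.384, 1.076, 1.376]
force: [-0.3, -0.5, -2.8]
width: 0.124
```

```bash
python3 - <<'E'
from h import *
go([.4273,-.243,.200],189.3)
snap('scene','s13')
crop('s13',130,160,310,310,4,'f5')
E
```

```text
t15.15 pos [0.446  0.2402 0.1956] yaw -166.37 w 0.124 F [-0.3 -0.5 -2.8] T [-0.04  0.11  0.03] q6 -1.48
tx -0.0139 ty 0.2640 tz -0.9304 roll 0.0241 rows 11.597640721442778
```

View pics/f5.png

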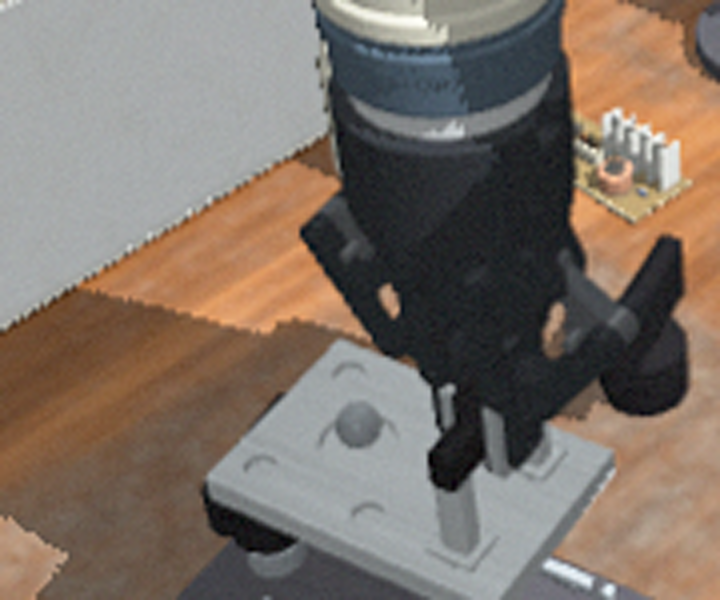

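{"method": "send_rows", "body": {"rows": [{"tx": -0.002, "ty": 0.003, "tz": -0.01, "roll": 0, "grip": 255}, {"tx": -0.004, "ty": 0.012, "tz": -0.04, "roll": 0, "grip": 255}, {"tx": -0.006, "ty": 0.027, "tz": -0.09, "roll": 0.002, "grip": 255}, {"tx": -0.008, "ty": 0.045, "tz": -0.15, "roll": 0.004, "grip": 255}, {"tx": -0.01, "ty": 0.063, "tz": -0.21, "roll": 0.006, "grip": 255}, {"tx": -0.01, "ty": 0.08, "tz": -0.27, "roll": 0.008, "grip": 255}, {"tx": -0.01, "ty": 0.096, "tz": -0.32, "roll": 0.008, "grip": 255}, {"tx": -0.01, "ty": 0.105, "tz": -0.35, "roll": 0.008, "grip": 255}]}}

```text
time_s: 15.87
ee_pos: [0.4353, 0.0554, 0.199]
ee_rot: [-1.365, 1.092, 1.357]
force: [0.3, 1.5, -2.6]
width: 0.118
```

```bash
python3 - <<'E'
from h import *
go([.4273,-.243,.200],189.3)
E
```

```text
t15.87 pos [0.4353 0.0554 0.199 ] yaw -167.89 w 0.118 F [ 0.3  1.5 -2.6] T [ 0.03  0.12 -0.  ] q6 -1.85
tx -0.0048 ty 0.1408 tz -0.5801 roll 0.0156 rows 7.157497176170044
```

{"method": "send_rows", "body": {"rows": [{"tx": 0, "ty": 0.004, "tz": -0.015, "roll": 0, "grip": 255}, {"tx": 0, "ty": 0.012, "tz": -0.05, "roll": 0.002, "grip": 255}, {"tx": 0, "ty": 0.025, "tz": -0.1, "roll": 0.004, "grip": 255}, {"tx": -0.002, "ty": 0.039, "tz": -0.16, "roll": 0.006, "grip": 255}, {"tx": -0.002, "ty": 0.053, "tz": -0.22, "roll": 0.008, "grip": 255}, {"tx": -0.003, "ty": 0.068, "tz": -0.28, "roll": 0.01, "grip": 255}, {"tx": -0.003, "ty": 0.08, "tz": -0.33, "roll": 0.01, "grip": 255}, {"tx": -0.003, "ty": 0.088, "tz": -0.36, "roll": 0.01, "grip": 255}]}}

```text
time_s: 16.53
ee_pos: [0.4298, -0.132, 0.1991]
ee_rot: [-1.341, 1.11, 1.334]
force: [1.0, -0.4, -3.2]
width: 0.118
```

```bash
python3 - <<'E'
from h import *
go([.4273,-.243,.200],189.3)
snap('scene','s14');snap('wrist','w14')
E
```

```text
t16.53 pos [ 0.4298 -0.132   0.1991] yaw -169.77 w 0.118 F [ 1.  -0.4 -3.2] T [-0.03  0.13  0.01] q6 -2.24
tx -0.0028 ty 0.0443 tz -0.2175 roll 0.0052 rows 2.661856811708971
```

View pics/s14.png

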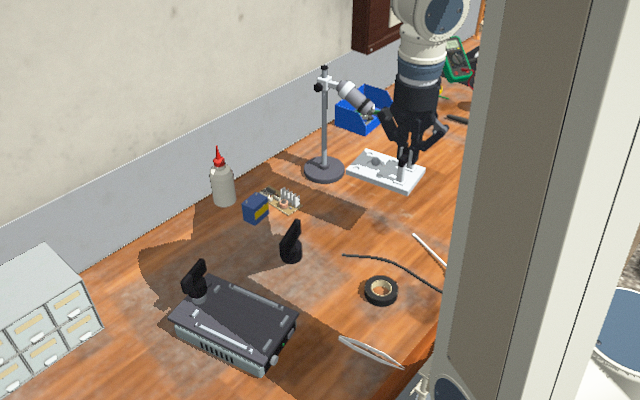

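View pics/w14.png

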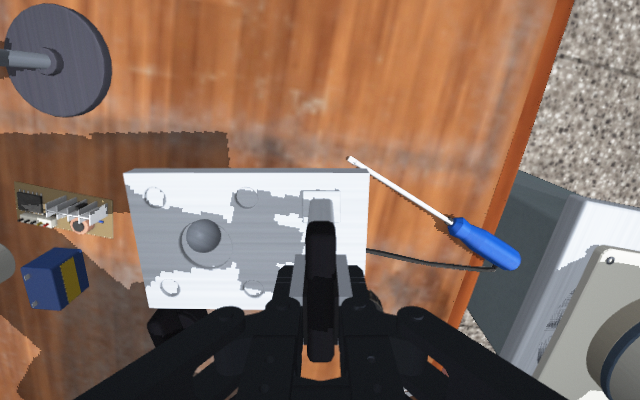

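```bash
python3 - <<'E'
from h import *
crop('w14',0,0,130,130,5,'h1')
c=load('w14')[1]; print(atz(c,(56,60),.012))
crop('s14',330,90,450,200,6,'h2')
E
```

```text
[ 0.69066177 -0.20184374  0.012     ]
```

View pics/h1.png

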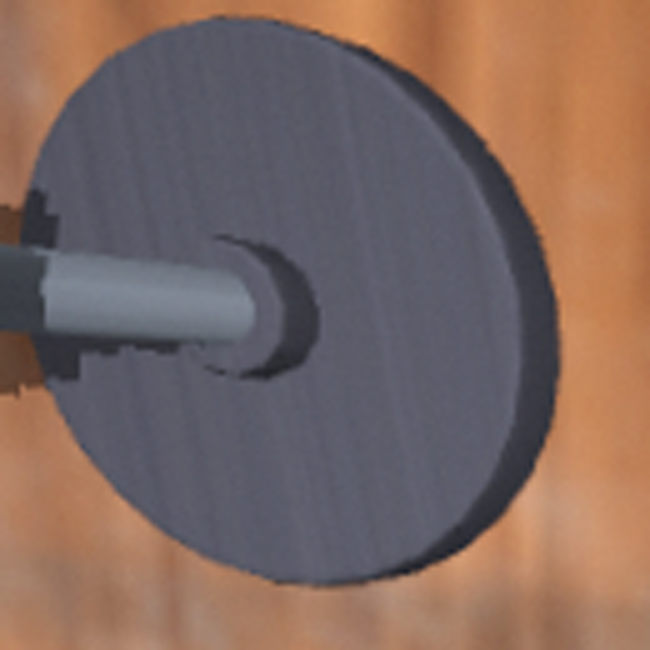

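View pics/h2.png

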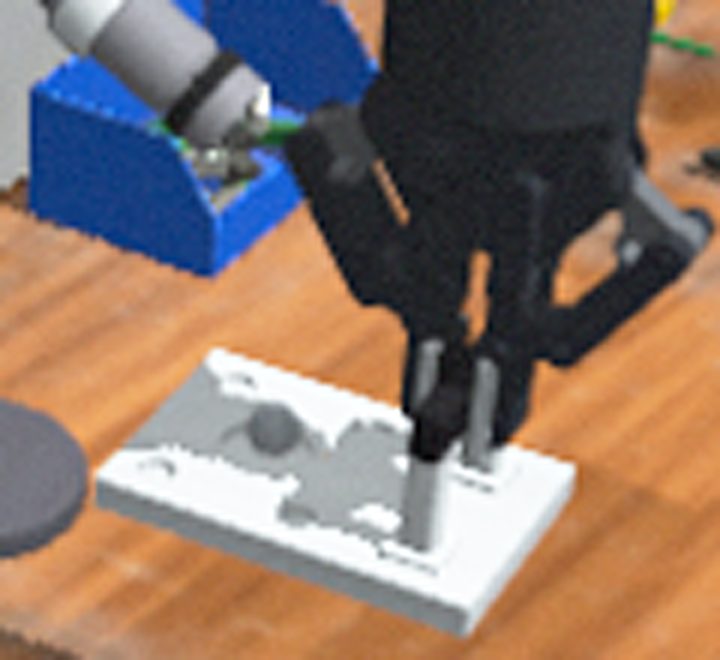

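```bash
python3 - <<'E'
from h import *
crop('w14',110,150,390,320,2.8,'h3')
c=load('w14')[1]; s=ctrl.get_state();p=s['ee_pos'];R=Rn.from_rotvec(s['ee_rot']).as_matrix();print(p,R[:,0])
z=p[2]-.0385
for n,uv in [('pocket',(209,243)),('c1',(124,171)),('c2',(369,171)),('c3',(148,308))]:
    X=atz(c,uv,z);print(n,X,R.T@(X-p))
# predicted pixel positions of the tray features assuming level rigid grasp
th=np.radians(yaw()-180);e=np.array([np.cos(th),np.sin(th),0]);g=np.array([-e[1],e[0],0])
b=p+[0,0,-.050]  # tray underside below handle
for n,x,y,zz in [('pock',.025,0,.012),('ne',.065,-.042,.012),('nw',-.065,-.042,.012),('se',.065,.042,.012)]:
    print(n,proj(c,b+(x+.04)*e+y*g+[0,0,zz]).round(1))
E
```

```text
[ 0.42986786 -0.13181584  0.19896028] [ 0.008151   0.0041906 -0.999958 ]
pocket [ 0.49221252 -0.12311668  0.16046028] [ 0.03904301 -0.06256251 -0.00252147]
c1 [ 0.54038595 -0.15651009  0.16046028] [ 0.03929573 -0.10410043 -0.0438777 ]
c2 [ 0.41324024 -0.17920528  0.16046028] [ 0.03816426  0.02504995 -0.04382323]
c3 [ 0.52680921 -0.0720517   0.16046028] [ 0.039539   -0.10560997  0.0416513 ]
pock [[205.5 247.3]]
ne [[123.1 174.5]]
nw [[369.5 174.5]]
se [[149.2 308.9]]
```

View pics/h3.png

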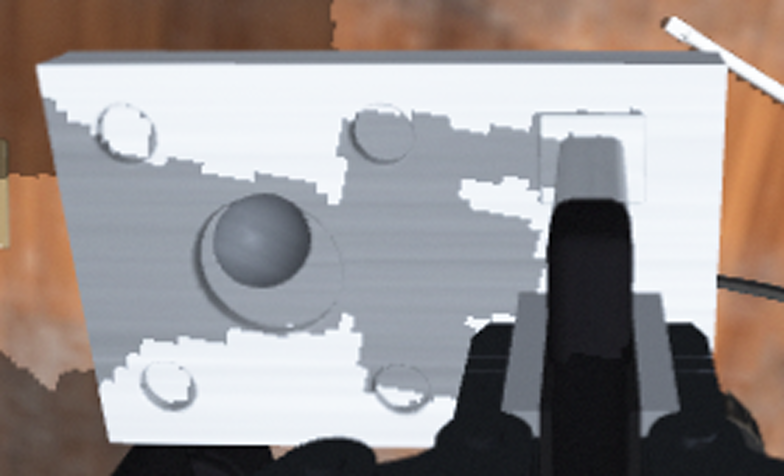

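```bash
python3 - <<'E'
from h import *
go([.4258,-.2455,.196],189.3)
E
```

```text
t16.63 pos [ 0.4299 -0.1318  0.199 ] yaw -169.86 w 0.117 F [-0.8  0.5 -3.5] T [ 0.05  0.12 -0.03] q6 -2.24
tx 0.0049 ty 0.0481 tz -0.2224 roll 0.0047 rows 2.728906984087705
```

{"method": "send_rows", "body": {"rows": [{"tx": 0, "ty": 0.003, "tz": -0.012, "roll": 0, "grip": 255}, {"tx": 0, "ty": 0.01, "tz": -0.04, "roll": 0.002, "grip": 255}, {"tx": 0, "ty": 0.019, "tz": -0.08, "roll": 0.003, "grip": 255}, {"tx": 0.002, "ty": 0.028, "tz": -0.125, "roll": 0.004, "grip": 255}, {"tx": 0.003, "ty": 0.037, "tz": -0.165, "roll": 0.005, "grip": 255}, {"tx": 0.004, "ty": 0.043, "tz": -0.195, "roll": 0.005, "grip": 255}, {"tx": 0.005, "ty": 0.047, "tz": -0.215, "roll": 0.005, "grip": 255}, {"tx": 0.005, "ty": 0.048, "tz": -0.222, "roll": 0.005, "grip": 255}]}}

```text
time_s: 17.3
ee_pos: [0.4259, -0.2459, 0.1955]
ee_rot: [-1.328, 1.12, 1.323]
force: [1.1, 1.0, -2.0]
width: 0.122
```

```bash
python3 - <<'E'
from h import *
go([.4258,-.2455,.196],189.3)
for n in ['scene','wrist','top']: snap(n,n+'15')
crop('scene15',310,60,440,200,5,'i1')
crop('top15',360,100,450,220,6,'i2')
E
```

```text
t17.30 pos [ 0.4259 -0.2459  0.1955] yaw -170.77 w 0.122 F [ 1.1  1.  -2. ] T [ 0.    0.14 -0.04] q6 -2.43
tx -0.0010 ty -0.0000 tz 0.0009 roll -0.0004 rows 0.015427030629052978
```

View pics/i1.png

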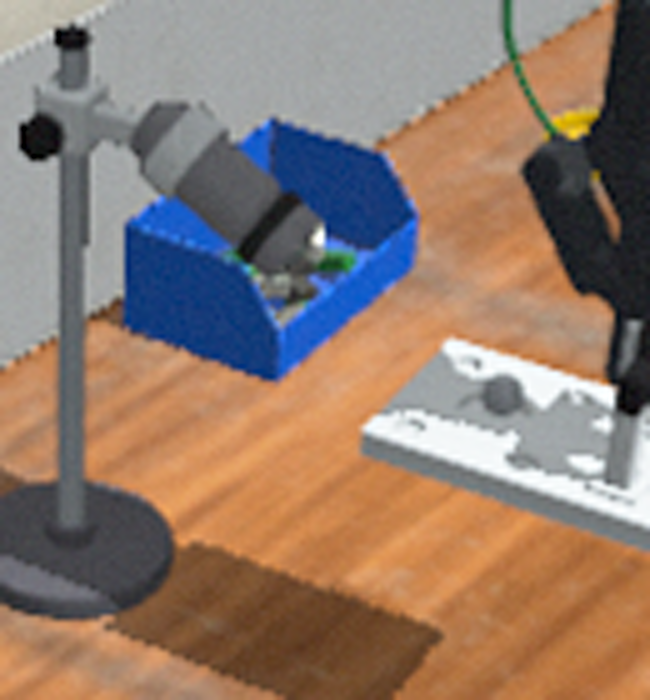

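View pics/wrist15.png

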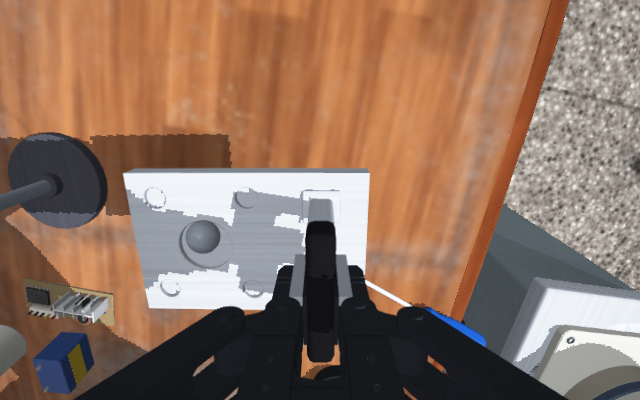

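View pics/i2.png

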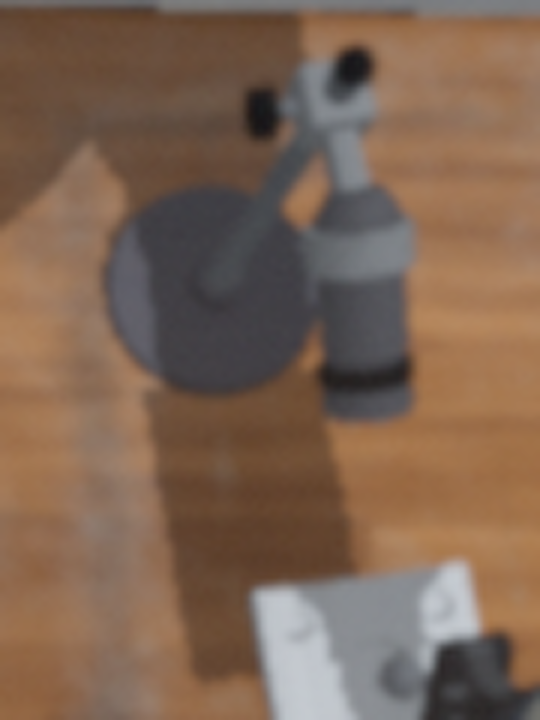

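```bash
python3 - <<'E'
from h import *
ct=load('top15')[1];cs=load('scene15')[1];cw=load('wrist15')[1]
p=np.array([.4259,-.2459,.1955]);th=np.radians(9.23);e=np.array([np.cos(th),np.sin(th),0]);g=np.array([-e[1],e[0],0])
b=p+[0,0,-.050]+.04*e
for n,x,y,zz in [('front+y',.065,.042,.012),('front-y',.065,-.042,.012),('pocketrim',.025,0,.012)]:
    X=b+x*e+y*g+[0,0,zz];print(n,X,'top',proj(ct,X).round(1),'scene',proj(cs,X).round(1),'wrist',proj(cw,X).round(1))
print('pocket',b+.025*e+[0,0,.0085])
im=cv2.imread('pics/top15.png')[185:225,390:450];cv2.imwrite('pics/i3.png',cv2.resize(im,None,fx=12,fy=12,interpolation=cv2.INTER_CUBIC))
im=cv2.imread('pics/scene15.png')[120:185,375:445];cv2.imwrite('pics/i4.png',cv2.resize(im,None,fx=9,fy=9,interpolation=cv2.INTER_CUBIC))
E
```

```text
front+y [ 0.52280379 -0.18760201  0.1575    ] top [[402.3 198.2]] scene [[380.8 146.4]] wrist [[149.1 306.3]]
front-y [ 0.53627722 -0.27051441  0.1575    ] top [[437.2 193.2]] scene [[398.4 127.9]] wrist [[122.7 171.2]]
pocketrim [ 0.49005841 -0.23547413  0.1575    ] top [[422.9 212.3]] scene [[407.2 142.5]] wrist [[205.5 244.3]]
pocket [ 0.49005841 -0.23547413  0.154     ]
```

View pics/i3.png

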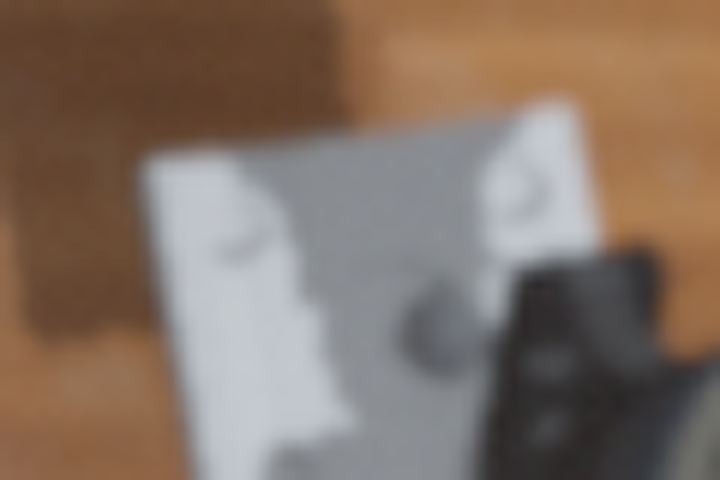

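View pics/i4.png

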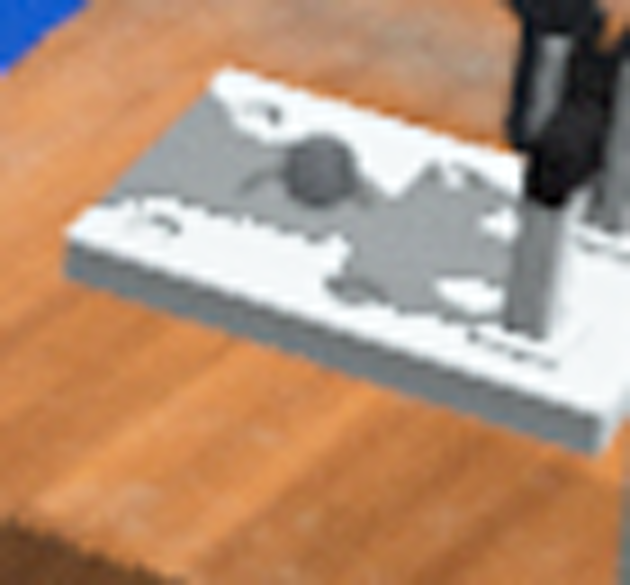

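```bash
sed -e 's/\[323.9,167.6\]/[322.9,168.25]/; s/\[368.1,108.6\]/[367.1,109.25]/; s/\[394.86,147.57\]/[394.86,147.97]/; s/528\/7-.43/528\/7-.03/' foc.py > foc2.py; python3 foc2.py
```

```text
[ 0.49052543 -0.23688349  0.17723134  0.15217228] 10.15460773203995 [ 0.19 -0.55 -0.13  0.18 -0.48  0.16 -0.32  0.89  0.   -0.24]
(array([ 0.49052543, -0.23688349,  0.15217228]), array([ 0.58403731, -0.22013451,  0.20717228]))
```

{"method": "send_rows", "body": {"rows": [{"tx": 0.001, "ty": 0, "tz": -0.0005, "roll": -0.002, "grip": 255}, {"tx": 0.001, "ty": 0, "tz": -0.001, "roll": -0.003, "grip": 255}, {"tx": 0.001, "ty": 0, "tz": -0.001, "roll": -0.003, "grip": 255}, {"tx": 0.001, "ty": 0, "tz": -0.001, "roll": -0.003, "grip": 255}, {"tx": 0.001, "ty": 0, "tz": -0.001, "roll": -0.003, "grip": 255}, {"tx": 0.001, "ty": 0, "tz": -0.001, "roll": -0.003, "grip": 255}, {"tx": 0.001, "ty": 0, "tz": -0.001, "roll": -0.003, "grip": 255}, {"tx": 0.001, "ty": 0, "tz": -0.001, "roll": -0.003, "grip": 255}]}}

```text
time_s: 18.12
ee_pos: [0.4259, -0.2451, 0.1953]
ee_rot: [-1.335, 1.114, 1.33]
force: [-0.2, 0.2, -3.5]
width: 0.119
```

```bash
python3 - <<'E'
from h import *
go([.4258,-.2455,.195],189.7)
s=ctrl.get_state();R=Rn.from_rotvec(s['ee_rot']).as_matrix();print(R[:,0],np.abs(s['joint_velocities']).max())
p=s['ee_pos'];th=np.radians(yaw()-180);print('pocket',p+[.065*np.cos(th),.065*np.sin(th),-.0415])
snap('scene','s16');snap('wrist','w16')
crop('w16',110,150,390,320,2.8,'j1')
crop('s16',160,240,310,350,5,'j2')
E
```

```text
t18.12 pos [ 0.4259 -0.2451  0.1953] yaw -170.20 w 0.119 F [-0.2  0.2 -3.5] T [-0.02  0.1   0.02] q6 -2.44
tx 0.0006 ty 0.0004 tz -0.0008 roll 0.0006 rows 0.014559813345187125
[ 0.00785353  0.00482823 -0.9999575 ] 0.001518611785668286
pocket [ 0.48995809 -0.23398952  0.15380528]
```

View pics/j1.png

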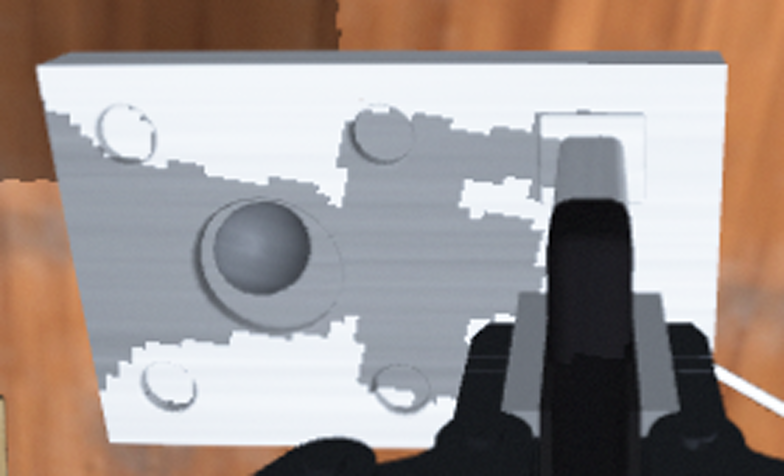

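View pics/j2.png

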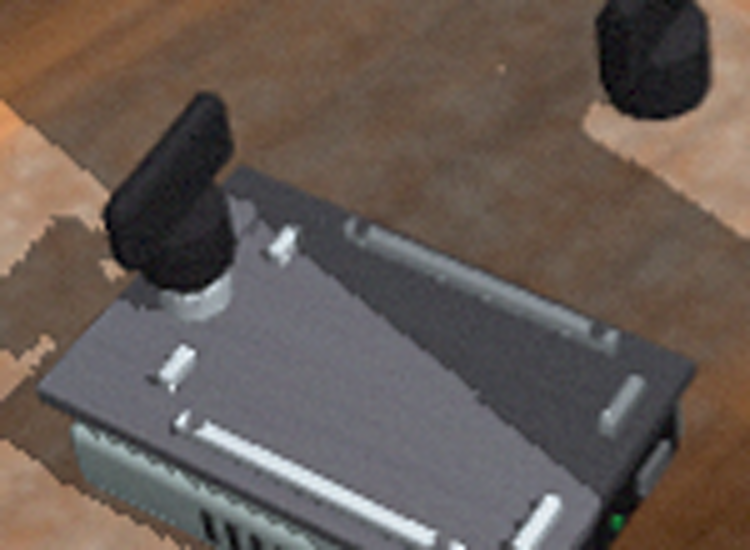

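View pics/s16.png

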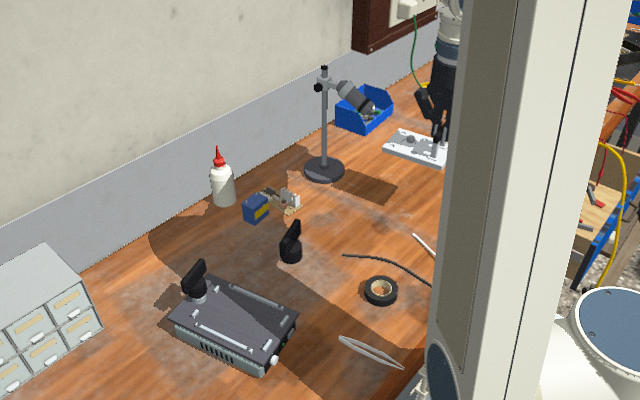

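```bash
python3 - <<'E'
from h import *
c=load('w9')[1]
S=np.array([.5667,.270,.074])
for u,v in [(280,170),(290,172),(308,200)]:
    X=atz(c,(130+u/5-.4,50+v/5-.4),.073);d=X-S;print(X,np.linalg.norm(d[:2]),np.degrees(np.arctan2(d[1],d[0])))
for lat in (1.15,1.3,1.45):
    ph=np.radians(13.7)+np.pi+lat;e=np.array([np.cos(ph),np.sin(ph),0]);g=np.array([-e[1],e[0],0])
    print(lat,[((proj(c,S+r*e+w*g)[0]+.4-[130,50])*5).round(0).tolist() for r,w in [(.03,0),(.024,.006),(.024,-.006),(.018,.006)]])
E
```

```text
[0.56947818 0.23990301 0.073     ] 0.030224937047099727 -84.7261174672983
[0.56768459 0.23979015 0.073     ] 0.030225889539067217 -88.13329955730606
[0.56379809 0.24367957 0.073     ] 0.026479919692500617 -96.29162652075746
1.15 [[323.0, 185.0], [280.0, 203.0], [343.0, 232.0], [269.0, 235.0]]
1.3 [[298.0, 176.0], [259.0, 200.0], [325.0, 220.0], [253.0, 234.0]]
1.45 [[273.0, 171.0], [239.0, 201.0], [306.0, 210.0], [238.0, 236.0]]
```

{"method": "send_rows", "body": {"rows": [{"tx": 0.001, "ty": 0, "tz": -0.002, "roll": 0, "grip": 255}, {"tx": 0.002, "ty": 0, "tz": -0.004, "roll": 0, "grip": 255}, {"tx": 0.002, "ty": 0, "tz": -0.004, "roll": 0, "grip": 255}, {"tx": 0.002, "ty": 0, "tz": -0.004, "roll": 0, "grip": 255}, {"tx": 0.002, "ty": 0, "tz": -0.004, "roll": 0, "grip": 255}, {"tx": 0.002, "ty": 0, "tz": -0.004, "roll": 0, "grip": 255}, {"tx": 0.002, "ty": 0, "tz": -0.004, "roll": 0, "grip": 255}, {"tx": 0.002, "ty": 0, "tz": -0.004, "roll": 0, "grip": 255}]}}

```text
time_s: 18.88
ee_pos: [0.4262, -0.247, 0.1943]
ee_rot: [-1.335, 1.114, 1.33]
force: [0.1, -0.6, -2.8]
width: 0.117
```

```bash
python3 - <<'E'
from h import *
s=ctrl.get_state();print(s['ee_pos'],s['force'],s['width'],np.abs(s['joint_velocities']).max())
im,_=snap('wrist','w17'); crop('w17',110,150,390,320,2,'j3')
E
```

```text
[ 0.42623629 -0.24701584  0.19426963] [ 0.13771518 -0.64865602 -2.79523372] 0.11704473394100684 0.0018073730590817535
```

View pics/j3.png

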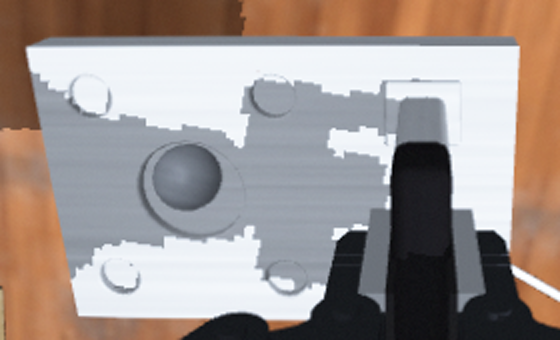

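The ball is in its pocket (about (186,176) in the crop), the arm is still, and the tray hangs free in the gripper. I'm handing in now.

```bash
python3 -c "
from plant import ctrl
print(ctrl.sign_off())"
```

```text
the job is handed in; nothing more can be done
None
```

The job is handed in, and my last checks found every step done as asked, after about 19 s of the 72 s allowed.

**Knob and latch:** I took the smaller wing knob and seated it on the spindle, with firm contact at the expected seated height. I turned the latch counter-clockwise until the torque rose to 0.39 N m, well above the 0.1 N m friction. The tongue in the picture fits about 1.42–1.45 rad and clears the tray. The knob is still on the spindle.

**Tray:** I lifted it by its handle and carried it slowly. The ball was in its pocket in every check picture. It rests off-centre, which fits a tool tilt of about 0.5° that I could not correct with the moves available.

**Final pose:** The pocket is at about (0.490, -0.236, 0.153) m with the handle end pointing away from the camera. The arm is still, the load on the wrist is about 2.8 N, and nothing else touches the tray in the pictures.

**Disagreements between checks:**
- **Focus point:** two fits gave (0.4896, -0.2351, 0.154) and (0.4905, -0.2369, 0.152). I aimed between them, so expect about 2 mm of uncertainty.
- **Direction to the camera:** the same fits gave 9.3° and 10.2°; the tray stands at about 9.8°.
- **Scene camera:** it was off by about 1 pixel, and I allowed for that in the second fit.

The tape roll, battery and circuit board were not touched.

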